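Load the dead-weight pressure tester

ROBOT

A 6-joint arm with a two-finger parallel gripper is mounted at the origin on the work surface. World frame = base frame: x ahead of the robot, y to its left, z up, the work surface at z = 0. Lengths are in m, angles in rad, forces in N, time in s.
With the tool pointing down it reaches from about 0.3 to 0.775 m from the base axis. Payload 14.6 kg.
Tool frame: the origin (TCP) lies on the mounting face of the last link; the fingertips stand 199 mm ahead of it and the grasp point (between the pads) lies 180 mm ahead of it; x points along the fingers, y is the direction in which the jaws open and shut, and the axes are right-handed (so a half turn about x gives the same grasp; the last joint's range is limited). The gripper opens to 94 mm and grips with 3 to 60 N. Pads are 16 mm wide; open, the fingers measure 119 mm over their backs; the gripper's body (75 mm by 177 mm) begins 78 mm behind the grasp point.
Start: joints at [-1.404, 0.3, 1.521, -0, 1.321, -0.067], TCP at [0.127, -0.535, 0.405] pointing down, gripper open.
Joint ranges: [-3.03, 3.03], [-0.79, 2.21], [0.23, 2.52], [-1.04, 4.18], [0, 3.07], [-2.55, 2.55]. Speed limits (rad/s): [2.22, 2.22, 2.57, 3.14, 3.14, 3.14].

INTERFACE

Orientations are given as [roll, pitch, yaw] about the fixed x, y, z axes, in that order (R = Rz(yaw) Ry(pitch) Rx(roll)).
In Python, from bench import bot gives the robot as it stands.
- The arm moves only by the tool move_arm, never from a script. Its argument "moves" is a list of rows, each an object with "slide": the shift along the tool's x, y, z in units of 60 mm (1.0 is 60 mm), a list of three; "turn": the turn, a rotation vector about the tool's x, y, z in degrees, a list of three; "gripper": the gripper's target within -1 to 1 (fully open at 1, half-way at 0, shut at -1). A call has 1 to 5 rows; each row is the pose to reach, as a shift and turn from the pose measured when the call began, along the tool's axes at that moment; what a row does not reach only later rows make up. A row lasts 1/8 s, in which the tool goes at most 62.5 mm and 10.7 degrees, less where a joint would pass 70% of its speed; a pose out of reach is approached as far as the arm can. A call with a gripper value outside its range is refused whole. The fingers move at their own pace and stop on an object; "grip_force" is the grip in N (left out, the last holds). Time passes only in rows, so rows that repeat a pose let the fingers close. It gives the time, the measured TCP pose, the force and the opening at its end, in the units of the state.
- bot.sense(): the state, without advancing time (a new reading comes with each control period).
- bot.camera(name): name is "scene" or "side" or "wrist"; returns the picture (420x560x3 uint8, blue, green, red); there is no depth.
- bot.camera_model(name): a dict with "camera_matrix" (3x3 intrinsics, pixels), "extrinsics" (4x4, takes a point from world to camera coordinates); the wrist camera has in their place "tool_from_camera" (4x4, takes a point from camera to tool coordinates, whose origin is the TCP and whose axes are the tool frame's). Camera axes: x right, y down, z forward; pixel columns grow to the right and rows downward; lengths in m; the calibration is good to about 2 mm. A picture is of the moment at which its call begins: read the wrist's pose just before it. camera_model takes no time and is no camera call.
- bot.finish_job(): hands the job in, once; it reports no verdict.
The state is a dict: "time": time; "qpos": joint angles; "joint_vel": joint speeds; "joint_torque": joint torques, N m; "tool_pos": TCP position; "orientation": TCP orientation; "wrist_force": force on the tool from outside, world axes, zero at the start; "moment": the same for the moment, N m; "finger_gap": finger opening in m.
Only numpy, scipy, OpenCV 4.12 (cv2) and the standard library are available. Lean on these libraries where they do the work, as an engineer would, in place of code of your own. Each camera call takes 0.05 s, during which the arm holds its last target.

TASK

Load the pressure tester: stack all four brass weights upright on its round carrier plate, the widest first, then each next narrower one on top, every one fully seated with its socket over the pin beneath it. Set each weight down without dropping it or tipping it over, and leave the bottle and the vial rack where they are.

Things in the scene. Friction and masses are not known exactly. Their poses are not given: they have to be found in the camera images.
- carrier (a point): Centre of the top face of the pressure tester's round metal carrier plate (72 mm wide, 70 mm above bench); a pin, 15 mm wide tapering to 10, rises 6 mm from it. z up. The tester is a fixed low white box 110 x 310 mm, 45 high, long way along the point's y; on it a dial gauge (70 mm wide, top 150 mm above bench) stands 165 mm to +y of the plate's centre; a hand wheel, top 61 mm, 155 mm to -y.
- weight_a_grip (a point): Widest brass weight, 0.70 kg, standing: round flange 92 mm wide, 10 thick; above it a neck to grip, 30 wide, 42 high; on top a pin, 15 wide tapering to 10, 6 high. A socket 20 wide, 7 deep in its underside fits over a pin; seated, it stands on the plate or on the lower weight's neck, 52 mm above that weight. Point: on the axis, 34 mm above the underside, z up.
- weight_b_grip (a point): Second-widest brass weight, 0.55 kg, standing: round flange 76 mm wide, 10 thick; above it a neck to grip, 30 wide, 42 high; on top a pin, 15 wide tapering to 10, 6 high. A socket 20 wide, 7 deep in its underside fits over a pin; seated, it stands on the plate or on the lower weight's neck, 52 mm above that weight. Point: on the axis, 34 mm above the underside, z up.
- weight_c_grip (a point): Third-widest brass weight, 0.42 kg, standing: round flange 60 mm wide, 10 thick; above it a neck to grip, 30 wide, 42 high; on top a pin, 15 wide tapering to 10, 6 high. A socket 20 wide, 7 deep in its underside fits over a pin; seated, it stands on the plate or on the lower weight's neck, 52 mm above that weight. Point: on the axis, 34 mm above the underside, z up.
- weight_d_grip (a point): Narrowest brass weight, 0.32 kg, standing: round flange 44 mm wide, 10 thick; above it a neck to grip, 30 wide, 42 high; on top a pin, 15 wide tapering to 10, 6 high. A socket 20 wide, 7 deep in its underside fits over a pin; seated, it stands on the plate or on the lower weight's neck, 52 mm above that weight. Point: on the axis, 34 mm above the underside, z up.
- bottle: Bystander: a capped bottle, 66 mm in diameter, 130 mm high, standing; origin at the centre of its underside.
- vial_rack: Bystander: a grey rack, 90 x 130 mm, with small amber vials, 50 mm high in all; origin at the centre of its underside.
Not all that is in view belongs to the job. What is shaped like the part that bears weight_a_grip but blue or purple is not meant.

How it is judged:
On the way, in this order (a step that is already met when the one before it is completed fails the run):
1. the widest weight is seated on the carrier plate and released (horizontal distance between weight_a_grip and carrier below 0.006 m and z of weight_a_grip in the frame of carrier between 0.03 and 0.0375 m and angle between weight_a_grip's own z axis and vertical below 0.06 rad and contact force between the fingers and weight_a below 0.1 N), for 0.2 s.
2. the second-widest weight is seated on the widest and released, the ones below still seated (horizontal distance between weight_a_grip and carrier below 0.006 m and z of weight_a_grip in the frame of carrier between 0.03 and 0.0375 m and angle between each of weight_a_grip, weight_b_grip's own z axis and vertical below 0.06 rad and horizontal distance between weight_b_grip and weight_a_grip below 0.006 m and z of weight_b_grip in the frame of weight_a_grip between 0.048 and 0.0555 m and contact force between the fingers and weight_b below 0.1 N), for 0.2 s.
3. the third-widest weight is seated on the second-widest and released, the ones below still seated (horizontal distance between weight_a_grip and carrier below 0.006 m and z of weight_a_grip in the frame of carrier between 0.03 and 0.0375 m and angle between each of weight_a_grip, weight_b_grip, weight_c_grip's own z axis and vertical below 0.06 rad and horizontal distance between weight_b_grip and weight_a_grip below 0.006 m and z of weight_b_grip in the frame of weight_a_grip between 0.048 and 0.0555 m and horizontal distance between weight_c_grip and weight_b_grip below 0.006 m and z of weight_c_grip in the frame of weight_b_grip between 0.048 and 0.0555 m and contact force between the fingers and weight_c below 0.1 N), for 0.2 s.
4. the narrowest weight is seated on the third-widest and released, the ones below still seated (horizontal distance between weight_a_grip and carrier below 0.006 m and z of weight_a_grip in the frame of carrier between 0.03 and 0.0375 m and angle between each of weight_a_grip, weight_b_grip, weight_c_grip, weight_d_grip's own z axis and vertical below 0.06 rad and horizontal distance between weight_b_grip and weight_a_grip below 0.006 m and z of weight_b_grip in the frame of weight_a_grip between 0.048 and 0.0555 m and horizontal distance between weight_c_grip and weight_b_grip below 0.006 m and z of weight_c_grip in the frame of weight_b_grip between 0.048 and 0.0555 m and horizontal distance between weight_d_grip and weight_c_grip below 0.006 m and z of weight_d_grip in the frame of weight_c_grip between 0.048 and 0.0555 m and contact force between the fingers and weight_d below 0.1 N), for 0.2 s.
At the end, for the whole second after the job is handed in: All four weights stand at rest and released in one stack on the carrier plate, from the widest (bottom) to the narrowest (top), each within 6 mm of the axis of what it stands on, seated in height to within 4 mm and upright within 0.06 rad (all of step 4 and contact force between the fingers and weight_a below 0.1 N and linear speed of each of weight_a, weight_b, weight_c, weight_d below 0.02 m/s and angular speed of each of weight_a, weight_b, weight_c, weight_d below 0.2 rad/s and contact force between the fingers and weight_b below 0.1 N and contact force between the fingers and weight_c below 0.1 N); the robot touches nothing.
It fails at once if a weight is tipped over (angle between any of weight_a_grip, weight_b_grip, weight_c_grip, weight_d_grip's own z axis and vertical above 0.6 rad).
It fails at once if a weight is dropped (loose and faster than 0.45 m/s, a fall of 10 mm) ((contact force between the fingers and weight_a below 0.1 N and linear speed of weight_a above 0.45 m/s) or (contact force between the fingers and weight_b below 0.1 N and linear speed of weight_b above 0.45 m/s) or (contact force between the fingers and weight_c below 0.1 N and linear speed of weight_c above 0.45 m/s) or (contact force between the fingers and weight_d below 0.1 N and linear speed of weight_d above 0.45 m/s)).
It fails at once if the bottle or the vial rack is pushed more than 30 mm away (distance of any of bottle, vial_rack from where it was at the start of the episode above 0.03 m).
It also fails if it takes over 99 s, if anything falls off the work surface, if the arm or the gripper's body presses on something with over 40 N, if the wrist force passes 120 N, or if a joint passes its speed limit or range.

## Working session

There is one attempt and no reset: what is moved stays moved. The work goes in short steps, Python scripts to look and compute and a tool call to move; the robot and the scene stay as the last step left them, time stands still between calls to the robot, and variables do not carry over. Pictures are saved under pics/ and viewed, and the job is handed in when it is done.

Besides the shell and the picture viewer there is one more tool, called after "Emit:" as name(argument=value, ...), one argument or row to a line, values as JSON. move_arm: Moves the arm, as the interface text tells. Its arguments: {"type":"object","properties":{"moves":{"type":"array"},"grip_force":{"type":"number"}},"required":["moves"]}

```bash
ls; mkdir -p pics; python3 - <<'E'
from bench import bot
import cv2
print(bot.sense())
for n in("scene","side","wrist"):
    cv2.imwrite(f"pics/{n}0.png",bot.camera(n)); print(n,bot.camera_model(n))
E
```

```text
pics
{'time': 0.0, 'qpos': array([-1.40358563e+00,  3.00448547e-01,  1.52155925e+00,  1.79857375e-05,
        1.32071324e+00, -6.65858814e-02]), 'joint_vel': array([-0.00012103, -0.00078301,  0.00092029,  0.00011435, -0.00054844,
        0.00039319]), 'joint_torque': array([ 1.55539987e-03, -5.31806445e+01, -3.52734089e+01,  7.09376112e-02,
        2.44841102e-02, -9.99825852e-05]), 'tool_pos': array([ 0.1274203 , -0.53500275,  0.40410781]), 'orientation': array([-1.65281999,  1.5696678 ,  1.72256478]), 'wrist_force': array([0.4245    , 0.63582733, 0.17471814]), 'moment': array([0.01672319, 0.02471661, 0.0260934 ]), 'finger_gap': 0.0937344192506581}
scene {'camera_matrix': array([[503.57297054,   0.        , 278.53865935],
       [  0.        , 503.57297054, 210.58170533],
       [  0.        ,   0.        ,   1.        ]]), 'extrinsics': array([[-0.03504042,  0.99937127, -0.00540704,  0.05498061],
       [ 0.69951026,  0.02066174, -0.7143238 , -0.28963734],
       [-0.71376296, -0.02881249, -0.69979445,  1.77448478],
       [ 0.        ,  0.        ,  0.        ,  1.        ]])}
sid
[... 275 characters left out ...]
1682911, -0.85111835,  0.11988804],
       [ 0.12173047, -0.84249631, -0.5247682 ,  1.51396203],
       [ 0.        ,  0.        ,  0.        ,  1.        ]])}
wrist {'camera_matrix': array([[302.84772139,   0.        , 276.4919739 ],
       [  0.        , 302.84772139, 206.98996898],
       [  0.        ,   0.        ,   1.        ]]), 'tool_from_camera': array([[-9.06825491e-04, -2.70737445e-01,  9.62652800e-01,
         2.10527708e-02],
       [ 9.99999588e-01, -2.19975712e-04,  8.80140228e-04,
         3.77970735e-05],
       [-2.65266812e-05,  9.62653202e-01,  2.70737533e-01,
        -7.96684756e-02],
       [ 0.00000000e+00,  0.00000000e+00,  0.00000000e+00,
         1.00000000e+00]])}
```

View pics/scene0.png

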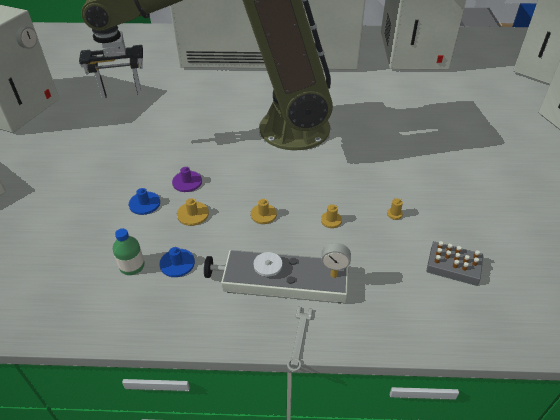

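View pics/side0.png

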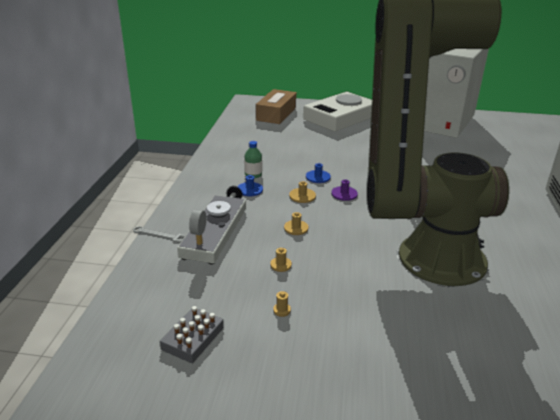

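View pics/wrist0.png

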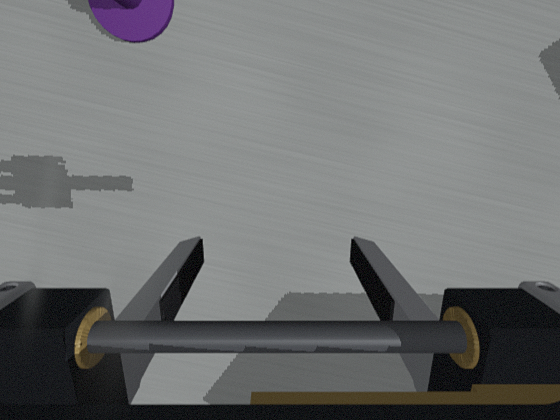

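```bash
cat > h.py <<'E'
import numpy as np, cv2
from bench import bot
from scipy.spatial.transform import Rotation as Rn
def pose(s=None):
    s=s or bot.sense()
    return np.array(s['tool_pos']),Rn.from_euler('xyz',s['orientation']).as_matrix()
def cam(name,s=None):
    m=bot.camera_model(name);K=m['camera_matrix']
    if name=='wrist':
        p,R=pose(s);T=m['tool_from_camera']
        return K,R@T[:3,:3],R@T[:3,3]+p
    E=m['extrinsics'];R=E[:3,:3].T
    return K,R,-R@E[:3,3]
def ray(c,uv):
    K,R,o=c;d=R@np.linalg.inv(K)@np.array([uv[0],uv[1],1.]);return o,d
def onz(c,uv,z):
    o,d=ray(c,uv);return o+d*(z-o[2])/d[2]
def proj(c,P):
    K,R,o=c;q=K@(R.T@(np.array(P)-o));return q[:2]/q[2]
def tri(c1,u1,c2,u2):
    o1,d1=ray(c1,u1);o2,d2=ray(c2,u2)
    d1/=np.linalg.norm(d1);d2/=np.linalg.norm(d2)
    t=np.linalg.lstsq(np.stack([d1,-d2],1),o2-o1,rcond=None)[0]
    a=o1+t[0]*d1;b=o2+t[1]*d2;return (a+b)/2,np.linalg.norm(a-b)
def brass(im):
    h=cv2.cvtColor(im,cv2.COLOR_BGR2HSV);return cv2.inRange(h,(12,110,60),(32,255,255))
E
python3 - <<'E'
from h import *
for n in("scene","side"):
    im=cv2.imread(f"pics/{n}0.png");c=cam(n)
    k,l,st,ce=cv2.connectedComponentsWithStats(brass(im))
    for i in range(1,k):
        if st[i,4]>60:
            x,y,w,h,a=st[i]
            u=(x+(w-1)/2,y+(h-1)); print(n,st[i],'front edge z0',onz(c,u,0).round(3),'top z.064',onz(c,(u[0],y),.064).round(3))
c=cam("scene")
print('plate',onz(c,(268,264),.07),'gauge',onz(c,(336,257),.12))
s=cv2.imread("pics/scene0.png");d=cv2.imread("pics/side0.png")
cv2.imwrite("pics/c1.png",cv2.resize(s[180:310,120:420],(780,338),interpolation=cv2.INTER_CUBIC))
cv2.imwrite("pics/c2.png",cv2.resize(d[140:340,150:370],(660,600),interpolation=cv2.INTER_CUBIC))
print(pose()[1].round(3))
E
```

```text
scene [177 198  32  28 629] front edge z0 [ 0.481 -0.284  0.   ] top z.064 [ 0.437 -0.283  0.064]
scene [251 199  26  25 453] front edge z0 [ 0.467 -0.082  0.   ] top z.064 [ 0.435 -0.082  0.064]
scene [388 198  15  22 234] front edge z0 [0.44  0.296 0.   ] top z.064 [0.42  0.289 0.064]
scene [321 205  21  23 342] front edge z0 [0.477 0.111 0.   ] top z.064 [0.454 0.107 0.064]
side [257  91  32  32 417] front edge z0 [ 0.65  -0.947  0.   ] top z.064 [ 0.69  -1.186  0.064]
side [290 182  25  20 329] front edge z0 [ 0.434 -0.257  0.   ] top z.064 [ 0.439 -0.273  0.064]
side [285 213  23  22 325] front edge z0 [ 0.429 -0.053  0.   ] top z.064 [ 0.433 -0.071  0.064]
side [271 248  20  23 307] front edge z0 [0.448 0.133 0.   ] top z.064 [0.452 0.119 0.064]
side [274 292  16  24 283] front edge z0 [0.419 0.312 0.   ] top z.064 [0.421 0.302 0.064]
plate [ 0.67597181 -0.05699953  0.07      ] gauge [0.69084604 0.10622641 0.12      ]
[[-0.     0.232 -0.973]
 [ 0.001 -0.973 -0.232]
 [-1.    -0.001 -0.   ]]
```

View pics/c1.png

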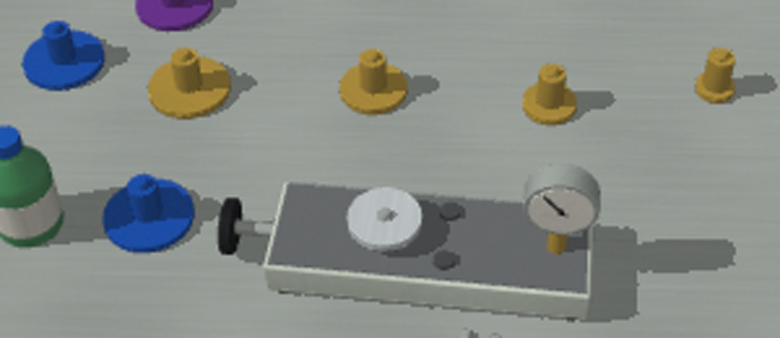

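View pics/c2.png

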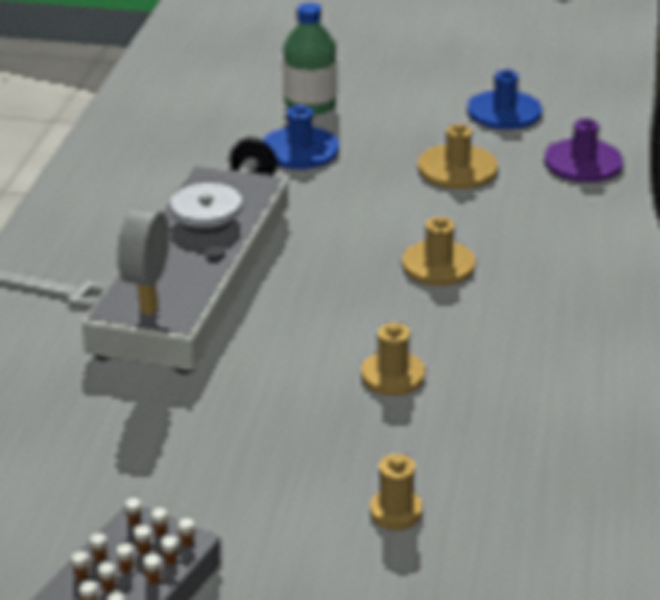

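```bash
cat >> h.py <<'E'
def plan(P,yaw=0.,s=None):
    """target TCP pos world; tool down, tool z=-x rotated by yaw"""
    p,R=pose(s)
    c,si=np.cos(yaw),np.sin(yaw)
    Rt=np.array([[c,-si,0],[si,c,0],[0,0,1]])@np.array([[0,0,-1.],[0,-1,0],[-1,0,0]])
    d=R.T@(np.array(P)-p)
    r=np.degrees(Rn.from_matrix(R.T@Rt).as_rotvec())
    print('pos',p.round(4),'slide',(d/.06).round(3),'dist',np.linalg.norm(d).round(4),'turn',r.round(2))
E
python3 - <<'E'
from h import *
plan([.438,-.283,.40])
E
```

```text
pos [ 0.1274 -0.535   0.4042] slide [ 0.073 -2.887 -6.009] dist 0.4 turn [13.39  0.    0.05]
```

Emit:
move_arm(
  moves=[
    {"slide": [0.07, -2.89, -6.01], "turn": [13.4, 0, 0.05], "gripper": 1},
    {"slide": [0.07, -2.89, -6.01], "turn": [13.4, 0, 0.05], "gripper": 1},
    {"slide": [0.07, -2.89, -6.01], "turn": [13.4, 0, 0.05], "gripper": 1},
    {"slide": [0.07, -2.89, -6.01], "turn": [13.4, 0, 0.05], "gripper": 1},
    {"slide": [0.07, -2.89, -6.01], "turn": [13.4, 0, 0.05], "gripper": 1},
  ],
)

```text
time: 0.78
tool_pos: [0.3685, -0.3388, 0.4012]
orientation: [1.88, 1.571, -1.262]
wrist_force: [0.7, -0.1, -0.9]
finger_gap: 0.0942
```

```bash
python3 - <<'E'
from h import *
plan([.438,-.283,.40])
E
```

```text
pos [ 0.3685 -0.3388  0.4012] slide [ 0.021 -0.93  -1.157] dist 0.0891 turn [-0.01 -0.   -0.01]
```

Emit:
move_arm(
  moves=[
    {"slide": [0.02, -0.93, -1.16], "turn": [0, 0, 0], "gripper": 1},
    {"slide": [0.02, -0.93, -1.16], "turn": [0, 0, 0], "gripper": 1},
    {"slide": [0.02, -0.93, -1.16], "turn": [0, 0, 0], "gripper": 1},
  ],
)

```text
time: 1.15
tool_pos: [0.4391, -0.2818, 0.3996]
orientation: [-0.589, 1.57, 2.555]
wrist_force: [0.5, 0.0, -0.1]
finger_gap: 0.0935
```

```bash
python3 - <<'E'
from h import *
s=bot.sense();c=cam('wrist',s);im=bot.camera('wrist');cv2.imwrite('pics/w1.png',im)
print(s['tool_pos'],s['joint_vel'].round(3),c[2]);print(proj(c,[.438,-.283,.064]),[onz(c,uv,.0).round(3) for uv in((0,0),(559,0),(0,250))])
k,l,st,ce=cv2.connectedComponentsWithStats(brass(im))
for i in range(1,k):
    if st[i,4]>60: print(st[i])
E
```

```text
[ 0.43912811 -0.28184322  0.39962528] [-0.055 -0.014  0.016 -0.007 -0.001 -0.03 ] [ 0.5187731  -0.2814923   0.37852852]
[277.56128185 199.98480834] [array([0.646, 0.02 , 0.   ]), array([ 0.647, -0.589,  0.   ]), array([0.351, 0.092, 0.   ])]
[ 248  152   73   71 4031]
[  88  162   61   58 2638]
[ 74 307  30  62 781]
[ 443  307   37   62 1004]
[ 251  384  309   20 4127]
```

View pics/w1.png

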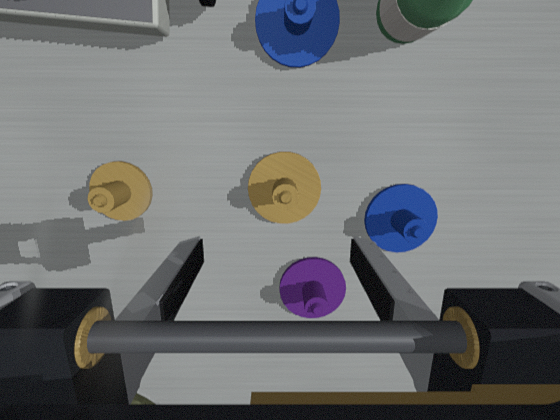

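```bash
cat >> h.py <<'E'
def flange(im,c,comp_uv,z=.010,mask=None):
    m=brass(im) if mask is None else mask
    k,l,st,ce=cv2.connectedComponentsWithStats(m)
    i=l[int(comp_uv[1]),int(comp_uv[0])]; assert i>0
    cs,_=cv2.findContours((l==i).astype(np.uint8),cv2.RETR_EXTERNAL,cv2.CHAIN_APPROX_NONE)
    q=max(cs,key=len)[:,0,:].astype(float)
    W=np.array([onz(c,u,z)[:2] for u in q])
    A=np.c_[2*W,np.ones(len(W))];x=np.linalg.lstsq(A,(W**2).sum(1),rcond=None)[0]
    r=np.sqrt(x[2]+x[0]**2+x[1]**2)
    for _ in range(5): # drop outliers
        e=abs(np.hypot(*(W-x[:2]).T)-r);g=e<max(.0015,np.median(e)*2)
        x=np.linalg.lstsq(A[g],(W[g]**2).sum(1),rcond=None)[0];r=np.sqrt(x[2]+x[0]**2+x[1]**2)
    print('flange centre',x[:2].round(4),'diam',round(2*r,4),'used',g.mean().round(2));return x[:2]
E
python3 - <<'E'
from h import *
c=cam('wrist');im=cv2.imread('pics/w1.png')
a=flange(im,c,(260,190));print('pin',onz(c,(285,193.5),.06)) 
b=flange(im,c,(135,190))
cv2.imwrite('pics/w1c.png',cv2.resize(im[140:230,70:340],(810,270),interpolation=cv2.INTER_CUBIC))
print(proj(c,[*a,.058]),proj(c,[*b,.058]))
E
```

```text
flange centre [ 0.4384 -0.292 ] diam 0.0888 used 1.0
pin [ 0.44334793 -0.29194738  0.06      ]
flange centre [ 0.4346 -0.0874] diam 0.0733 used 0.61
[284.97492029 197.51812106] [ 97.74560845 200.67542656]
```

View pics/w1c.png

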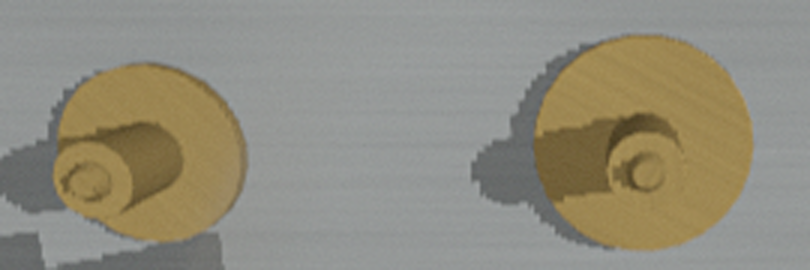

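```bash
python3 - <<'E'
from h import *
s=bot.sense();c=cam('wrist',s);im=bot.camera('wrist');cv2.imwrite('pics/w2.png',im)
print(s['joint_vel'].round(3))
a=flange(im,c,(260,190));b=flange(im,c,(135,190))
for n in('scene','side'):
    c=cam(n);print(n,proj(c,[*a,.064]),proj(c,[*a,0]),proj(c,[*b,.064]))
    I=cv2.imread(f'pics/{n}0.png');
    u=proj(c,[*a,.03]).astype(int);cv2.imwrite(f'pics/{n}A.png',cv2.resize(I[u[1]-25:u[1]+25,u[0]-30:u[0]+30],None,fx=10,fy=10,interpolation=cv2.INTER_NEAREST));print(u)
plan([.4384,-.292,.3])
E
```

```text
[-0.037 -0.009  0.006 -0.     0.001 -0.008]
flange centre [ 0.4393 -0.291 ] diam 0.0887 used 1.0
flange centre [ 0.4353 -0.0857] diam 0.0728 used 0.64
scene [189.59270705 198.53935665] [192.42252391 214.57483527] [262.15289596 199.02664111]
[191 207]
side [302.41232637 179.48730069] [301.72051074 196.0189335 ] [295.90279966 210.43907033]
[302 188]
pos [ 0.4378 -0.2833  0.3998] slide [ 1.664  0.146 -0.011] dist 0.1002 turn [-0.    0.03  0.  ]
```

View pics/sceneA.png

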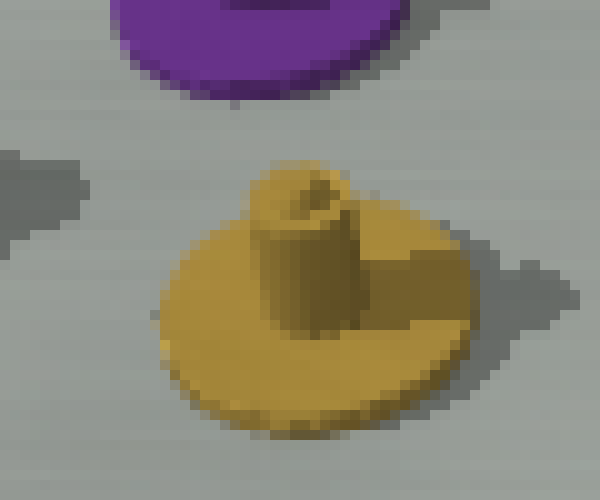

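View pics/sideA.png

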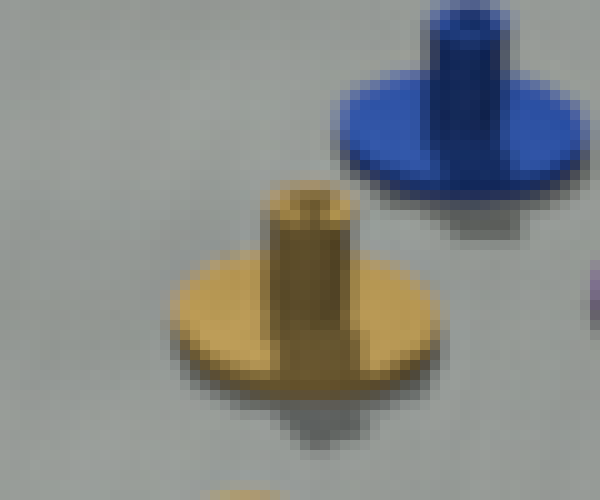

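Emit:
move_arm(
  moves=[
    {"slide": [1.5, 0.12, -0.01], "turn": [0, 0, 0], "gripper": 1},
    {"slide": [1.5, 0.12, -0.01], "turn": [0, 0, 0], "gripper": 1},
    {"slide": [1.5, 0.12, -0.01], "turn": [0, 0, 0], "gripper": 1},
    {"slide": [1.5, 0.12, -0.01], "turn": [0, 0, 0], "gripper": 1},
  ],
)

```text
time: 1.75
tool_pos: [0.4382, -0.2911, 0.3113]
orientation: [2.323, 1.569, -0.82]
wrist_force: [0.0, 0.0, 0.2]
finger_gap: 0.0937
```

```bash
python3 - <<'E'
from h import *
s=bot.sense();c=cam('wrist',s);im=bot.camera('wrist');cv2.imwrite('pics/w3.png',im)
print(s['joint_vel'].round(3),proj(c,[.439,-.29,.01]),proj(c,[.439,-.29,.058]))
u=proj(c,[.439,-.29,.01])
a=flange(im,c,(u[0]-30,u[1]))
print(proj(c,[*a,.064]))
plan([*a,.2])
E
```

```text
[ 0.008 -0.009 -0.005 -0.    -0.005  0.002] [274.88975988 207.35480449] [274.70175305 223.41789041]
flange centre [ 0.4395 -0.291 ] diam 0.0892 used 1.0
[275.97519882 225.2792951 ]
pos [ 0.4383 -0.291   0.3115] slide [ 1.859 -0.002 -0.018] dist 0.1115 turn [-0.04 -0.08 -0.08]
```

View pics/w3.png

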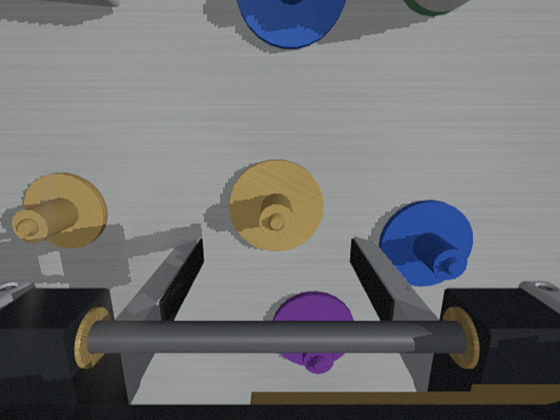

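Emit:
move_arm(
  moves=[
    {"slide": [0.8, 0, -0.025], "turn": [0, 0, 0], "gripper": 1},
    {"slide": [1.4, 0, -0.025], "turn": [0, 0, 0], "gripper": 1},
    {"slide": [1.62, 0, -0.025], "turn": [0, 0, 0], "gripper": 1},
    {"slide": [1.62, 0, -0.025], "turn": [0, 0, 0], "gripper": 1},
    {"slide": [1.62, 0, -0.025], "turn": [0, 0, 0], "gripper": 1},
  ],
  grip_force=30,
)

```text
time: 2.42
tool_pos: [0.4403, -0.2914, 0.216]
orientation: [2.435, 1.566, -0.707]
wrist_force: [-0.7, 0.1, -0.2]
finger_gap: 0.0942
```

```bash
python3 - <<'E'
from h import *
plan([.440,-.291,.214])
s=bot.sense();print(s['joint_vel'].round(3),s['wrist_force']);c=cam('wrist',s);cv2.imwrite('pics/w4.png',bot.camera('wrist'))
E
```

```text
pos [ 0.4403 -0.2914  0.216 ] slide [ 0.033 -0.007  0.005] dist 0.002 turn [-0.04 -0.2  -0.17]
[-0.    -0.001  0.003 -0.002 -0.006  0.   ] [-0.71233358  0.11963697 -0.19972286]
```

View pics/w4.png

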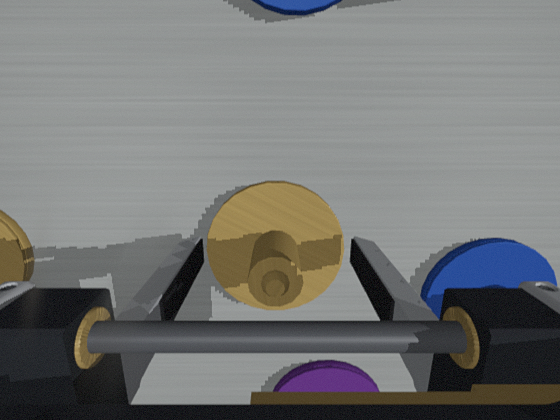

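Emit:
move_arm(
  moves=[
    {"slide": [0.03, 0, 0], "turn": [0, -0.2, -0.17], "gripper": -1},
    {"slide": [0.03, 0, 0], "turn": [0, -0.2, -0.17], "gripper": -1},
    {"slide": [0.03, 0, 0], "turn": [0, -0.2, -0.17], "gripper": -1},
    {"slide": [0.03, 0, 0], "turn": [0, -0.2, -0.17], "gripper": -1},
    {"slide": [0.03, 0, 0], "turn": [0, -0.2, -0.17], "gripper": -1},
  ],
  grip_force=30,
)

```text
time: 3.1
tool_pos: [0.4402, -0.2913, 0.214]
orientation: [-0.548, 1.571, 2.593]
wrist_force: [-0.4, 0.2, -0.6]
finger_gap: 0.0475
```

```bash
python3 - <<'E'
from h import *
s=bot.sense();plan([.440,-.291,.38]);c=cam('wrist',s);print(s['joint_vel'].round(3));print(proj(c,[s['tool_pos'][0],s['tool_pos'][1],.064]));cv2.imwrite('pics/w5.png',bot.camera('wrist'))
E
```

```text
pos [ 0.4402 -0.2913  0.214 ] slide [-2.766 -0.006  0.005] dist 0.166 turn [-0.04  0.01  0.01]
[-0.001  0.001  0.001  0.001 -0.001  0.   ]
[276.58255081 293.79788256]
```

View pics/w5.png

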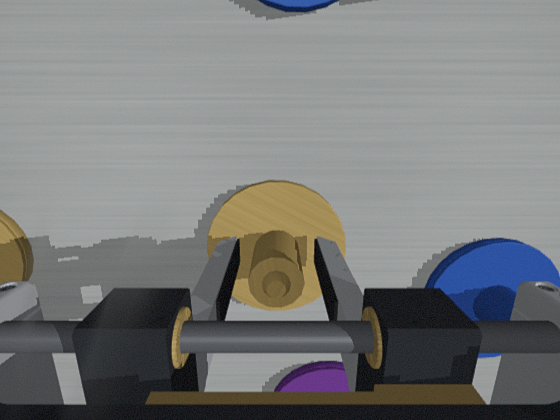

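```bash
python3 - <<'E'
from h import *
c=cam('wrist');im=cv2.imread('pics/w5.png')
a=flange(im,c,(230,220));print('pin z.064/.058',onz(c,(275.5,285),.064),onz(c,(275.5,283),.064))
E
```

```text
flange centre [ 0.4399 -0.291 ] diam 0.0896 used 0.64
pin z.064/.058 [ 0.44498719 -0.29084096  0.064     ] [ 0.4460533  -0.29084259  0.064     ]
```

```bash
python3 - <<'E'
from h import *
c=cam('wrist');im=cv2.imread('pics/w5.png')
cv2.imwrite('pics/w5c.png',cv2.resize(im[220:330,200:350],None,fx=5,fy=5,interpolation=cv2.INTER_CUBIC))
for x in (.440,.443,.446):print(x,[proj(c,[x+d,-.291,z]).round(1) for d,z in((0,.058),(0,.052),(.015,.052),(-.015,.052),(0,.064-.006-.042),(.046,.01),(-.046,.01))])
E
```

```text
0.44 [array([275.9, 287.7]), array([275.9, 281.6]), array([275.8, 255. ]), array([275.9, 306.8]), array([275.9, 252.8]), array([275.9, 179.4]), array([276. , 310.2])]
0.443 [array([275.9, 282.3]), array([275.9, 276.4]), array([275.8, 249.6]), array([275.9, 301.9]), array([275.9, 248.4]), array([275.9, 174.5]), array([276. , 306.5])]
0.446 [array([275.8, 276.9]), array([275.9, 271.1]), array([275.8, 244. ]), array([275.9, 296.9]), array([275.9, 244. ]), array([275.9, 169.6]), array([276. , 302.7])]
```

View pics/w5c.png

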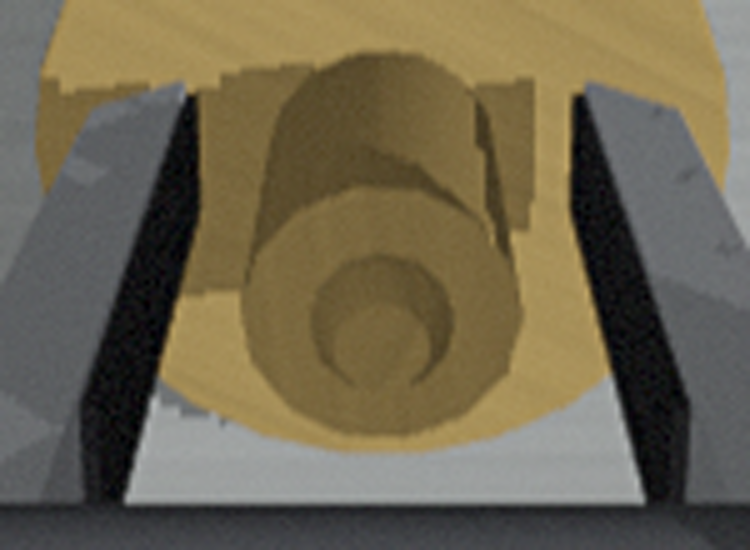

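Emit:
move_arm(
  moves=[
    {"slide": [0, 0, 0], "turn": [0, 0, 0], "gripper": -1},
    {"slide": [0, 0, 0], "turn": [0, 0, 0], "gripper": -1},
    {"slide": [0, 0, 0], "turn": [0, 0, 0], "gripper": -1},
    {"slide": [0, 0, 0], "turn": [0, 0, 0], "gripper": -1},
  ],
  grip_force=30,
)

```text
time: 3.65
tool_pos: [0.4402, -0.2913, 0.214]
orientation: [-0.513, 1.571, 2.628]
wrist_force: [0.3, 1.0, -0.8]
finger_gap: 0.0293
```

Emit:
move_arm(
  moves=[
    {"slide": [-0.4, 0, 0], "turn": [0, 0, 0], "gripper": -1},
    {"slide": [-1.2, 0, 0], "turn": [0, 0, 0], "gripper": -1},
    {"slide": [-2.1, 0, 0], "turn": [0, 0, 0], "gripper": -1},
    {"slide": [-3.0, 0, 0], "turn": [0, 0, 0], "gripper": -1},
    {"slide": [-3.3, 0, 0], "turn": [0, 0, 0], "gripper": -1},
  ],
  grip_force=40,
)

```text
time: 4.28
tool_pos: [0.4401, -0.2913, 0.4149]
orientation: [2.474, 1.567, -0.668]
wrist_force: [0.5, -1.1, -6.7]
finger_gap: 0.0296
```

```bash
python3 - <<'E'
from h import *
print(bot.sense()['finger_gap'],bot.sense()['wrist_force']);plan([.56,-.057,.42])
E
```

```text
0.029565589549571433 [ 0.54949321 -1.08852217 -6.66840514]
pos [ 0.4401 -0.2913  0.4149] slide [-0.088 -3.905 -1.996] dist 0.2632 turn [-0.04 -0.15 -0.12]
```

Emit:
move_arm(
  moves=[
    {"slide": [-0.05, -0.7, -0.4], "turn": [0, 0, 0], "gripper": -1},
    {"slide": [-0.09, -1.6, -0.8], "turn": [0, 0, 0], "gripper": -1},
    {"slide": [-0.09, -2.5, -1.2], "turn": [0, 0, 0], "gripper": -1},
    {"slide": [-0.09, -3.3, -1.6], "turn": [0, -0.1, -0.1], "gripper": -1},
    {"slide": [-0.09, -3.9, -2.0], "turn": [0, -0.1, -0.1], "gripper": -1},
  ],
)

```text
time: 4.9
tool_pos: [0.5607, -0.0553, 0.4194]
orientation: [0.137, 1.57, -3.004]
wrist_force: [1.3, -0.6, -5.6]
finger_gap: 0.0292
```

Emit:
move_arm(
  moves=[
    {"slide": [0, -0.1, -0.1], "turn": [0, 0, 0], "gripper": -1},
    {"slide": [0, -0.1, -0.1], "turn": [0, 0, 0], "gripper": -1},
    {"slide": [0, -0.1, -0.1], "turn": [0, 0, 0], "gripper": -1},
    {"slide": [0, -0.1, -0.1], "turn": [0, 0, 0], "gripper": -1},
  ],
)

```text
time: 5.4
tool_pos: [0.5664, -0.0501, 0.4195]
orientation: [0.337, 1.57, -2.806]
wrist_force: [0.5, -0.2, -5.6]
finger_gap: 0.0296
```

```bash
python3 - <<'E'
from h import *
s=bot.sense();c=cam('wrist',s);im=bot.camera('wrist');cv2.imwrite('pics/w6.png',im)
print(s['tool_pos'],s['joint_vel'].round(3),proj(c,[.676,-.057,.07]))
E
```

```text
[ 0.5664009  -0.05014904  0.41945024] [ 0.004  0.001 -0.004  0.002 -0.001  0.001] [282.91962723  91.08646047]
```

View pics/w6.png

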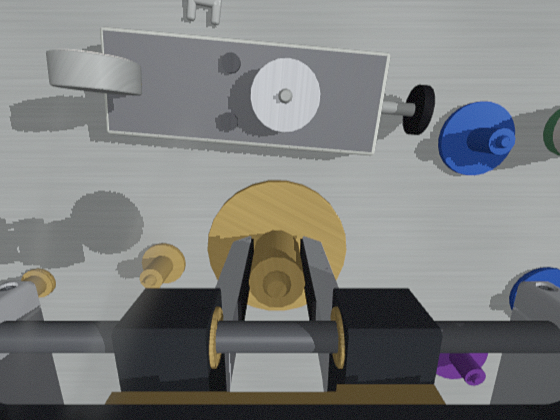

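```bash
python3 - <<'E'
from h import *
c=cam('wrist');im=cv2.imread('pics/w6.png')
h=cv2.cvtColor(im,cv2.COLOR_BGR2HSV);m=cv2.inRange(h,(0,0,190),(180,60,255))
print(h[95,265],h[60,240])
m[:, :245]=0;m[:,325:]=0;m[140:]=0;m[:57]=0
p=flange(im,c,(265,95),z=.07,mask=m);print(proj(c,[*p,.07]),proj(c,[*p,.076]))
w=onz(c,(276,287),.42-.18+.024);print('held pin',w)
cv2.imwrite('pics/w6c.png',cv2.resize(im[50:140,240:330],None,fx=6,fy=6,interpolation=cv2.INTER_CUBIC))
K=cam('scene');s=cv2.imread('pics/scene0.png');print(proj(K,[*p,.07]))
E
```

```text
[105  10 204] [110   7 117]
flange centre [ 0.6718 -0.059 ] diam 0.0692 used 1.0
[285.02102139  95.57329505] [285.18937374  95.07588781]
held pin [ 0.56685422 -0.04975755  0.264     ]
[267.28574896 262.66308402]
```

View pics/w6c.png

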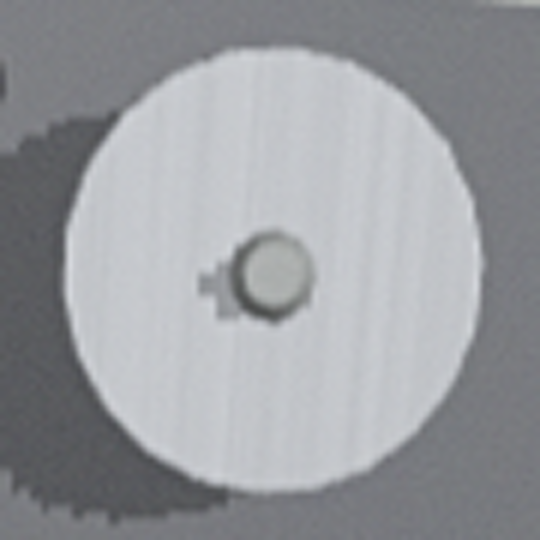

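```bash
python3 - <<'E'
from h import *
plan([.6735,-.059,.33])
E
```

```text
pos [ 0.5665 -0.05    0.4195] slide [ 1.49   0.148 -1.785] dist 0.1398 turn [-0.05  0.03 -0.01]
```

Emit:
move_arm(
  moves=[
    {"slide": [0.1, 0.07, -0.7], "turn": [0, 0, 0], "gripper": -1},
    {"slide": [0.6, 0.15, -1.4], "turn": [0, 0, 0], "gripper": -1},
    {"slide": [1.3, 0.15, -1.78], "turn": [0, 0, 0], "gripper": -1},
    {"slide": [1.5, 0.15, -1.78], "turn": [0, 0, 0], "gripper": -1},
    {"slide": [1.5, 0.15, -1.78], "turn": [0, 0, 0], "gripper": -1},
  ],
)

```text
time: 6.08
tool_pos: [0.6729, -0.0594, 0.3292]
orientation: [0.037, 1.569, -3.106]
wrist_force: [-0.1, 0.8, -5.4]
finger_gap: 0.0295
```

```bash
python3 - <<'E'
from h import *
plan([.6735,-.059,.30])
for n in('scene','side'):
    im=bot.camera(n);c=cam(n);u=proj(c,[.6735,-.059,.08]).astype(int);print(n,u)
    cv2.imwrite(f'pics/{n}7.png',cv2.resize(im[u[1]-50:u[1]+30,u[0]-50:u[0]+50],None,fx=7,fy=7,interpolation=cv2.INTER_CUBIC))
E
```

```text
pos [ 0.6729 -0.0594  0.3292] slide [ 0.487 -0.007 -0.012] dist 0.0292 turn [-0.07  0.09 -0.  ]
scene [267 260]
side [217 203]
```

View pics/scene7.png

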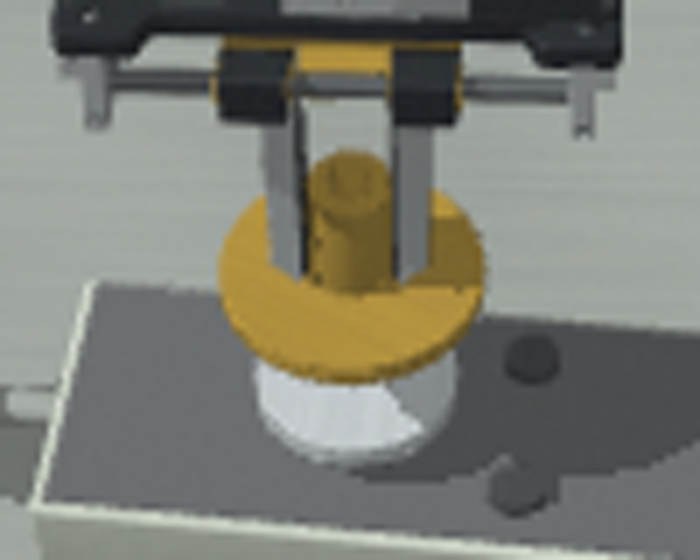

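View pics/side7.png

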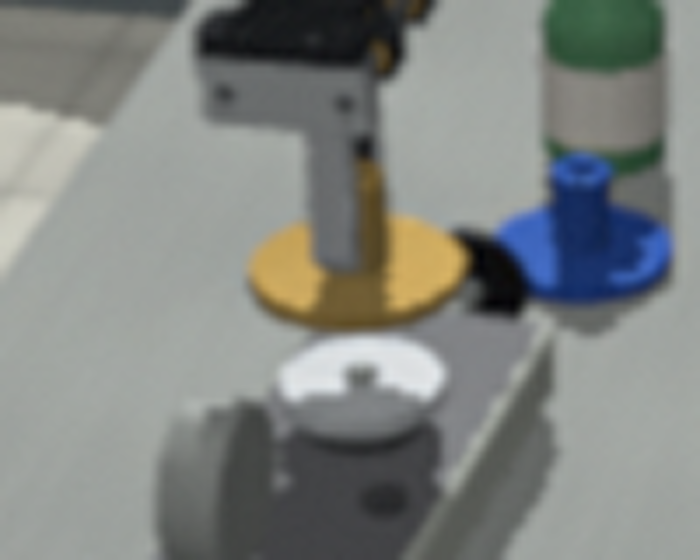

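Emit:
move_arm(
  moves=[
    {"slide": [0.2, -0.012, -0.02], "turn": [0, 0.09, 0], "gripper": -1},
    {"slide": [0.4, -0.012, -0.02], "turn": [0, 0.09, 0], "gripper": -1},
    {"slide": [0.52, -0.012, -0.02], "turn": [0, 0.09, 0], "gripper": -1},
    {"slide": [0.6, -0.012, -0.02], "turn": [0, 0.09, 0], "gripper": -1},
    {"slide": [0.62, -0.012, -0.02], "turn": [0, 0.09, 0], "gripper": -1},
  ],
)

```text
time: 6.8
tool_pos: [0.6742, -0.0586, 0.294]
orientation: [2.975, 1.567, -0.168]
wrist_force: [-0.1, -0.7, -5.2]
finger_gap: 0.0292
```

```bash
python3 - <<'E'
from h import *
plan([.6740,-.0585,.284])
for n in('scene','side'):
    im=bot.camera(n);c=cam(n);u=proj(c,[.6735,-.059,.08]).astype(int);print(n,u)
    cv2.imwrite(f'pics/{n}8.png',cv2.resize(im[u[1]-50:u[1]+30,u[0]-50:u[0]+50],None,fx=7,fy=7,interpolation=cv2.INTER_CUBIC))
E
```

```text
pos [ 0.6742 -0.0586  0.294 ] slide [ 0.167 -0.002  0.004] dist 0.01 turn [-0.06 -0.19 -0.03]
scene [267 260]
side [217 203]
```

View pics/side8.png

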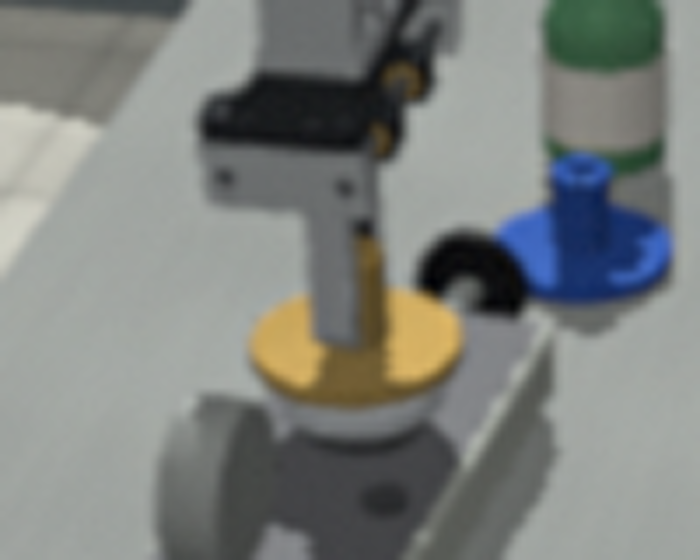

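Emit:
move_arm(
  moves=[
    {"slide": [0.05, 0, 0.005], "turn": [0, -0.1, 0], "gripper": -1},
    {"slide": [0.1, 0, 0.005], "turn": [0, -0.1, 0], "gripper": -1},
    {"slide": [0.14, 0, 0.005], "turn": [0, -0.1, 0], "gripper": -1},
    {"slide": [0.16, 0, 0.005], "turn": [0, -0.1, 0], "gripper": -1},
    {"slide": [0.17, 0, 0.005], "turn": [0, -0.1, 0], "gripper": -1},
  ],
)

```text
time: 7.52
tool_pos: [0.674, -0.0586, 0.2842]
orientation: [2.886, 1.569, -0.257]
wrist_force: [-0.1, -0.2, -5.6]
finger_gap: 0.0292
```

```bash
python3 - <<'E'
from h import *
plan([.6740,-.0585,.284]);s=bot.sense();print(s['wrist_force'],s['moment'])
E
```

```text
pos [ 0.674  -0.0586  0.2842] slide [ 0.003 -0.002 -0.   ] dist 0.0002 turn [-0.06 -0.12 -0.03]
[-0.07300804 -0.17500693 -5.58517024] [-0.02694321 -0.01007534 -0.00579392]
```

Emit:
move_arm(
  moves=[
    {"slide": [0.02, 0, 0], "turn": [0, 0, 0], "gripper": -1},
    {"slide": [0.03, 0, 0], "turn": [0, 0, 0], "gripper": -1},
    {"slide": [0.03, 0, 0], "turn": [0, 0, 0], "gripper": -1},
  ],
)

```text
time: 7.9
tool_pos: [0.6739, -0.0586, 0.284]
orientation: [2.904, 1.568, -0.239]
wrist_force: [-8.7, 0.1, 8.3]
finger_gap: 0.0292
```

Emit:
move_arm(
  moves=[
    {"slide": [0.0, 0, 0.02], "turn": [0, 0, 0], "gripper": -1},
    {"slide": [0.0, 0, 0.02], "turn": [0, 0, 0], "gripper": -1},
  ],
)

```text
time: 8.15
tool_pos: [0.6727, -0.0586, 0.2841]
orientation: [2.907, 1.568, -0.236]
wrist_force: [-0.6, -0.6, -3.6]
finger_gap: 0.0294
```

```bash
python3 - <<'E'
from h import *
plan([.6740,-.0585,.284]);s=bot.sense();print(s['wrist_force'],s['moment'])
for n in('scene','side','wrist'):
    im=bot.camera(n);c=cam(n);u=proj(c,[.6735,-.059,.08]).astype(int);print(n,u)
    if n=='wrist': cv2.imwrite('pics/w9.png',im)
    else: cv2.imwrite(f'pics/{n}9.png',cv2.resize(im[u[1]-50:u[1]+30,u[0]-50:u[0]+50],None,fx=7,fy=7,interpolation=cv2.INTER_CUBIC))
E
```

```text
pos [ 0.6727 -0.0586  0.2841] slide [ 0.001 -0.002 -0.022] dist 0.0013 turn [-0.06 -0.18 -0.04]
[-0.61859038 -0.59085209 -3.60293635] [ 0.11905973  0.3525439  -0.01639601]
scene [267 260]
side [217 203]
wrist [276 248]
```

View pics/side9.png

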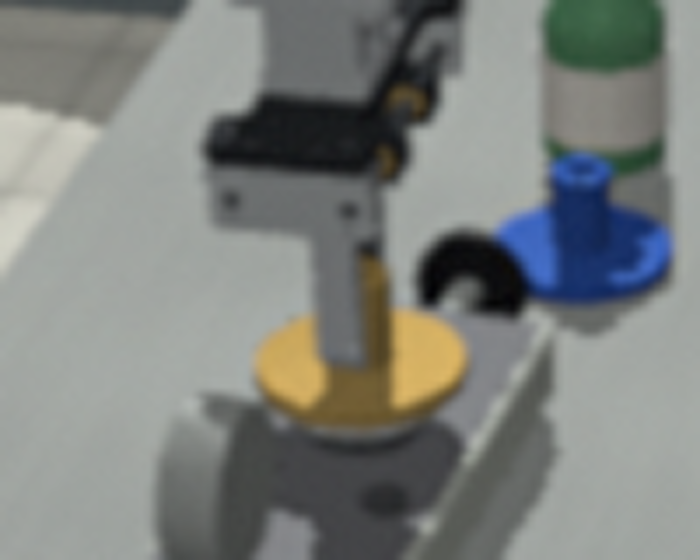

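View pics/scene9.png

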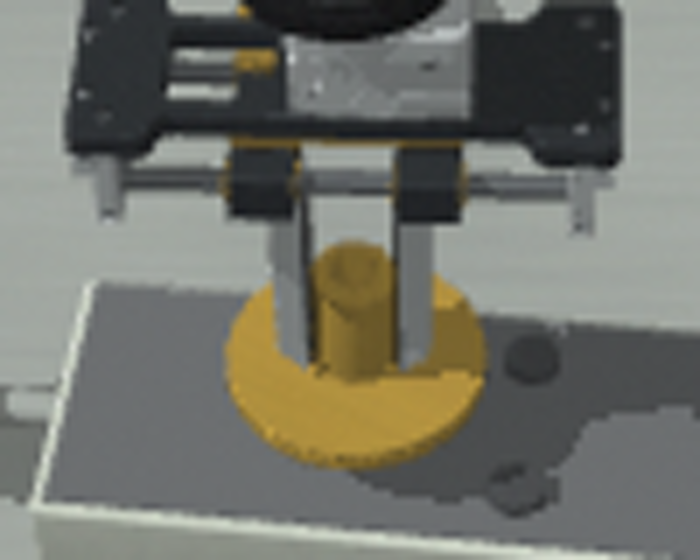

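Emit:
move_arm(
  moves=[
    {"slide": [0.01, 0, 0], "turn": [0, 0, 0], "gripper": -1},
    {"slide": [0.015, 0, 0], "turn": [0, 0, 0], "gripper": -0.2},
    {"slide": [0.015, 0, 0], "turn": [0, 0, 0], "gripper": 0},
    {"slide": [0.01, 0, 0], "turn": [0, 0, 0], "gripper": 0.3},
    {"slide": [0, 0, 0], "turn": [0, 0, 0], "gripper": 0.3},
  ],
)

```text
time: 8.93
tool_pos: [0.6728, -0.0587, 0.2841]
orientation: [2.906, 1.568, -0.236]
wrist_force: [0.3, 0.8, 0.7]
finger_gap: 0.0603
```

```bash
python3 - <<'E'
from h import *
s=bot.sense();plan([.6727,-.0585,.284]);print(s['wrist_force'])
im=bot.camera('wrist');c=cam('wrist',s)
a=flange(im,c,(230,220),z=.08);print(proj(c,[*a,.128]))
cv2.imwrite('pics/w10.png',im)
E
```

```text
pos [ 0.6728 -0.0587  0.2841] slide [ 0.002 -0.003  0.001] dist 0.0002 turn [-0.06 -0.17 -0.04]
[0.32331517 0.79372925 0.73879775]
flange centre [ 0.6728 -0.0588] diam 0.0897 used 0.7
[276.5523762 287.9261906]
```

View pics/w10.png

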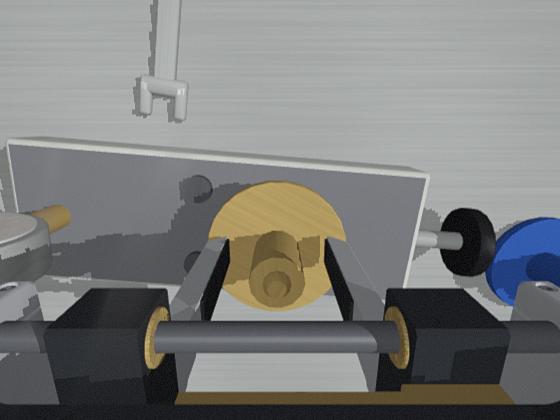

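Emit:
move_arm(
  moves=[
    {"slide": [-0.3, 0, 0], "turn": [0, 0, 0], "gripper": 0.5},
    {"slide": [-1.1, 0, 0], "turn": [0, 0, 0], "gripper": 0.5},
    {"slide": [-1.6, 0, 0.9], "turn": [0, 0, 0], "gripper": 0.5},
    {"slide": [-1.6, 0.2, 1.9], "turn": [0, 0, 0], "gripper": 0.5},
    {"slide": [-1.6, 0.4, 2.9], "turn": [0, 0, 0], "gripper": 0.5},
  ],
)

```text
time: 9.6
tool_pos: [0.4964, -0.0824, 0.3812]
orientation: [2.897, 1.565, -0.245]
wrist_force: [0.3, -1.4, 0.3]
finger_gap: 0.0705
```

```bash
python3 - <<'E'
from h import *
plan([.4355,-.086,.30])
E
```

```text
pos [ 0.4964 -0.0824  0.3812] slide [1.347 0.058 1.023] dist 0.1016 turn [-0.04 -0.31 -0.08]
```

Emit:
move_arm(
  moves=[
    {"slide": [0.6, 0.06, 0.8], "turn": [0, -0.3, 0], "gripper": 0.5},
    {"slide": [1.35, 0.06, 1.02], "turn": [0, -0.3, 0], "gripper": 0.5},
    {"slide": [1.35, 0.06, 1.02], "turn": [0, -0.3, 0], "gripper": 0.5},
    {"slide": [1.35, 0.06, 1.02], "turn": [0, -0.3, 0], "gripper": 0.5},
    {"slide": [1.35, 0.06, 1.02], "turn": [0, -0.3, 0], "gripper": 0.5},
  ],
)

```text
time: 10.22
tool_pos: [0.4366, -0.0861, 0.3014]
orientation: [2.483, 1.568, -0.658]
wrist_force: [0.5, -0.3, -0.3]
finger_gap: 0.0704
```

```bash
python3 - <<'E'
from h import *
s=bot.sense();c=cam('wrist',s);im=bot.camera('wrist');cv2.imwrite('pics/w11.png',im)
print(s['joint_vel'].round(3)); u=proj(c,[.4355,-.086,.01]);print(u)
a=flange(im,c,(u[0]-20,u[1]-12));print(proj(c,[*a,.058]))
plan([*a,.214],s=s)
E
```

```text
[-0.001  0.004  0.013 -0.001 -0.01   0.001]
[275.60557457 212.6846619 ]
flange centre [ 0.4352 -0.0848] diam 0.0734 used 1.0
[274.10337452 230.63335659]
pos [ 0.4366 -0.0861  0.3014] slide [ 1.457 -0.025  0.026] dist 0.0875 turn [-0.02 -0.15 -0.12]
```

View pics/w11.png

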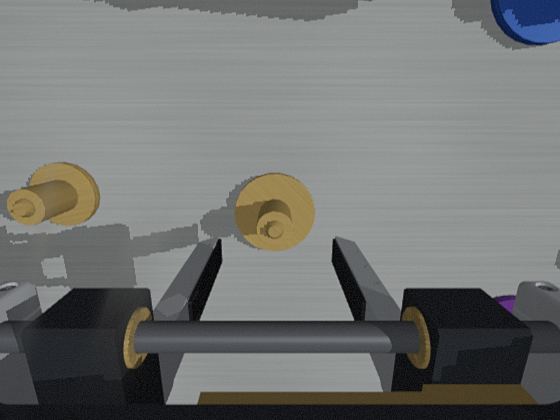

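Emit:
move_arm(
  moves=[
    {"slide": [0.6, -0.025, 0.018], "turn": [0, -0.15, -0.12], "gripper": 0.5},
    {"slide": [1.2, -0.025, 0.018], "turn": [0, -0.15, -0.12], "gripper": 0.5},
    {"slide": [1.46, -0.025, 0.018], "turn": [0, -0.15, -0.12], "gripper": 0.4},
    {"slide": [1.47, -0.025, 0.018], "turn": [0, -0.15, -0.12], "gripper": 0.2},
    {"slide": [1.47, -0.025, 0.018], "turn": [0, -0.15, -0.12], "gripper": 0.1},
  ],
)

```text
time: 10.9
tool_pos: [0.436, -0.0849, 0.214]
orientation: [2.912, 1.57, -0.23]
wrist_force: [-0.1, -0.5, 0.1]
finger_gap: 0.0526
```

```bash
python3 - <<'E'
from h import *
s=bot.sense();c=cam('wrist',s);im=bot.camera('wrist');cv2.imwrite('pics/w12.png',im)
a=flange(im,c,(240,230));print(proj(c,[*a,.058]))
plan([*a,.214],s=s)
E
```

```text
flange centre [ 0.4356 -0.0847] diam 0.0741 used 0.58
[276.16270435 288.28678711]
pos [ 0.436  -0.0849  0.214 ] slide [ 0.001 -0.002  0.006] dist 0.0004 turn [-0.02 -0.07 -0.02]
```

View pics/w12.png

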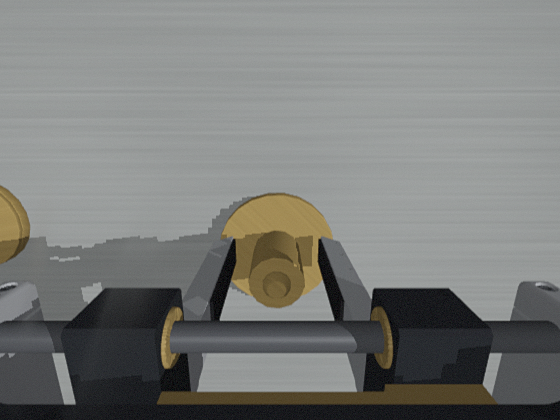

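Emit:
move_arm(
  moves=[
    {"slide": [0, 0, 0.006], "turn": [0, 0, 0], "gripper": -1},
    {"slide": [0, 0, 0.006], "turn": [0, 0, 0], "gripper": -1},
    {"slide": [0, 0, 0.006], "turn": [0, 0, 0], "gripper": -1},
    {"slide": [0, 0, 0.006], "turn": [0, 0, 0], "gripper": -1},
    {"slide": [0, 0, 0.006], "turn": [0, 0, 0], "gripper": -1},
  ],
  grip_force=40,
)

```text
time: 11.58
tool_pos: [0.4357, -0.0849, 0.2144]
orientation: [2.91, 1.569, -0.232]
wrist_force: [-2.0, 0.6, 5.9]
finger_gap: 0.0291
```

Emit:
move_arm(
  moves=[
    {"slide": [0, 0, 0], "turn": [0, 0, 0], "gripper": -1},
    {"slide": [-0.4, 0, 0], "turn": [0, 0, 0], "gripper": -1},
    {"slide": [-1.2, 0, 0], "turn": [0, 0, 0], "gripper": -1},
    {"slide": [-2.1, 0, 0], "turn": [0, 0, 0], "gripper": -1},
    {"slide": [-3.0, 0, 0], "turn": [0, 0, 0], "gripper": -1},
  ],
)

```text
time: 12.2
tool_pos: [0.4349, -0.0847, 0.3956]
orientation: [3.029, 1.57, -0.113]
wrist_force: [1.7, -0.3, -4.3]
finger_gap: 0.0293
```

```bash
python3 - <<'E'
from h import *
plan([.6728,-.0588,.40])
E
```

```text
pos [ 0.4349 -0.0847  0.3956] slide [-0.072 -0.433 -3.964] dist 0.2393 turn [-0.02 -0.02 -0.  ]
```

Emit:
move_arm(
  moves=[
    {"slide": [-0.07, -0.1, -0.7], "turn": [0, 0, 0], "gripper": -1},
    {"slide": [-0.07, -0.2, -1.6], "turn": [0, 0, 0], "gripper": -1},
    {"slide": [-0.07, -0.3, -2.5], "turn": [0, 0, 0], "gripper": -1},
    {"slide": [-0.07, -0.4, -3.4], "turn": [0, 0, 0], "gripper": -1},
    {"slide": [-0.07, -0.43, -3.96], "turn": [0, 0, 0], "gripper": -1},
  ],
)

```text
time: 12.82
tool_pos: [0.6744, -0.0585, 0.398]
orientation: [-0.171, 1.569, 2.971]
wrist_force: [-1.2, -0.1, -4.4]
finger_gap: 0.0299
```

```bash
python3 - <<'E'
from h import *
plan([.6728,-.0588,.352])
E
```

```text
pos [ 0.6744 -0.0585  0.398 ] slide [0.766 0.006 0.025] dist 0.046 turn [0.02 0.11 0.02]
```

Emit:
move_arm(
  moves=[
    {"slide": [0.4, 0.006, 0.025], "turn": [0, 0.1, 0], "gripper": -1},
    {"slide": [0.7, 0.006, 0.025], "turn": [0, 0.1, 0], "gripper": -1},
    {"slide": [0.77, 0.006, 0.025], "turn": [0, 0.1, 0], "gripper": -1},
    {"slide": [0.77, 0.006, 0.025], "turn": [0, 0.1, 0], "gripper": -1},
  ],
)

```text
time: 13.32
tool_pos: [0.6726, -0.0589, 0.3522]
orientation: [-1.597, 1.571, 1.545]
wrist_force: [-1.1, -0.8, -4.5]
finger_gap: 0.0297
```

```bash
python3 - <<'E'
from h import *
s=bot.sense()
plan([.6728,-.0588,.336]);c=cam('wrist',s);im=bot.camera('wrist');cv2.imwrite('pics/w13.png',im)
p=s['tool_pos'];z=p[2]-.18;print(s['wrist_force'])
b=flange(im,c,(240,230),z=z-.024)
for n in('scene','side'):
    im=bot.camera(n);c=cam(n);u=proj(c,[.6735,-.059,.12]).astype(int)
    cv2.imwrite(f'pics/{n}13.png',cv2.resize(im[u[1]-50:u[1]+30,u[0]-50:u[0]+50],None,fx=7,fy=7,interpolation=cv2.INTER_CUBIC))
E
```

```text
pos [ 0.6726 -0.0589  0.3522] slide [ 0.27  -0.002 -0.003] dist 0.0162 turn [ 0.   -0.    0.02]
[-1.05255024 -0.80244905 -4.4949898 ]
flange centre [ 0.6867 -0.0588] diam 0.075 used 0.66
```

View pics/side13.png

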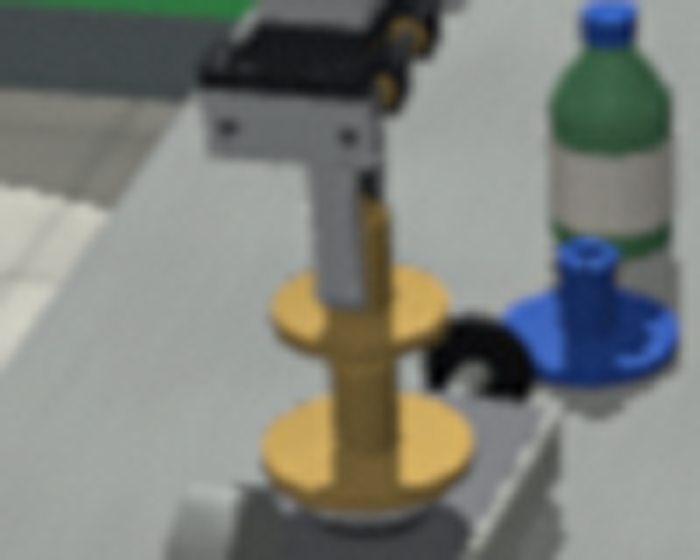

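View pics/scene13.png

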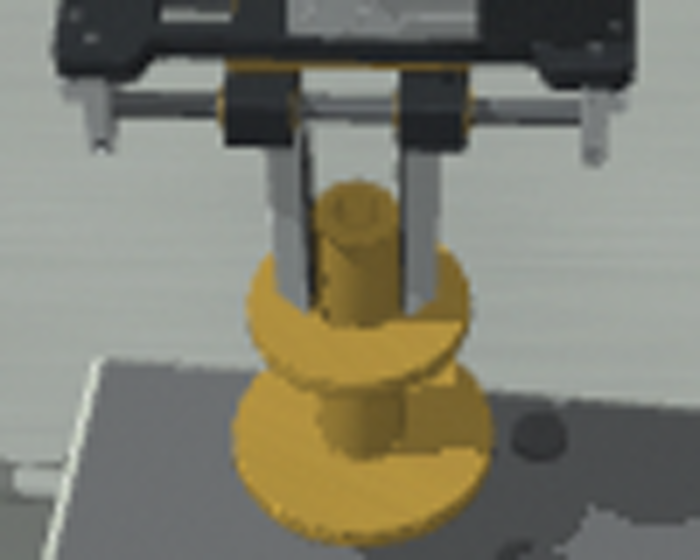

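View pics/w13.png

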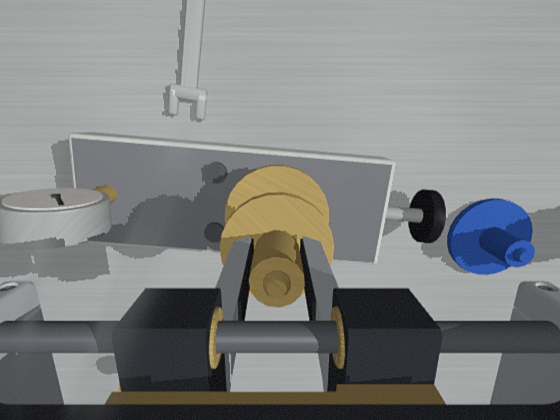

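Emit:
move_arm(
  moves=[
    {"slide": [0.1, 0, 0], "turn": [0, 0, 0], "gripper": -1},
    {"slide": [0.17, 0, 0], "turn": [0, 0, 0], "gripper": -1},
    {"slide": [0.23, 0, 0], "turn": [0, 0, 0], "gripper": -1},
    {"slide": [0.265, 0, 0], "turn": [0, 0, 0], "gripper": -1},
    {"slide": [0.27, 0, 0], "turn": [0, 0, 0], "gripper": -1},
  ],
)

```text
time: 14.1
tool_pos: [0.6728, -0.0589, 0.3366]
orientation: [-3.076, 1.569, 0.066]
wrist_force: [0.3, -0.0, -5.1]
finger_gap: 0.0294
```

Emit:
move_arm(
  moves=[
    {"slide": [0.015, 0, 0], "turn": [0, 0, 0], "gripper": -1},
    {"slide": [0.02, 0, 0], "turn": [0, 0, 0], "gripper": -1},
  ],
)

```text
time: 14.35
tool_pos: [0.6727, -0.0588, 0.3365]
orientation: [3.111, 1.568, -0.031]
wrist_force: [-4.6, 0.6, 6.2]
finger_gap: 0.0295
```

Emit:
move_arm(
  moves=[
    {"slide": [0.0, 0, 0.005], "turn": [0, 0, 0], "gripper": -1},
    {"slide": [0.005, 0, 0.005], "turn": [0, 0, 0], "gripper": -0.2},
    {"slide": [0.005, 0, 0.005], "turn": [0, 0, 0], "gripper": 0},
    {"slide": [0.0, 0, 0.005], "turn": [0, 0, 0], "gripper": 0.3},
    {"slide": [0, 0, 0.005], "turn": [0, 0, 0], "gripper": 0.3},
  ],
)

```text
time: 14.98
tool_pos: [0.6725, -0.0589, 0.3365]
orientation: [3.136, 1.568, -0.005]
wrist_force: [1.0, 0.2, -0.5]
finger_gap: 0.0605
```

```bash
python3 - <<'E'
from h import *
s=bot.sense();plan([.6727,-.0588,.336]);print(s['wrist_force'])
im=bot.camera('wrist');c=cam('wrist',s);print(proj(c,[.6727,-.0588,.18]))
cv2.imwrite('pics/w14.png',im)
im=bot.camera('side');c=cam('side');u=proj(c,[.6735,-.059,.12]).astype(int)
cv2.imwrite(f'pics/side14.png',cv2.resize(im[u[1]-50:u[1]+30,u[0]-50:u[0]+50],None,fx=7,fy=7,interpolation=cv2.INTER_CUBIC))
E
```

```text
pos [ 0.6725 -0.0589  0.3365] slide [ 0.009 -0.001 -0.004] dist 0.0006 turn [ 0.01 -0.14 -0.  ]
[ 0.99388689  0.23429136 -0.45458411]
[276.39895914 287.03522015]
```

View pics/w14.png

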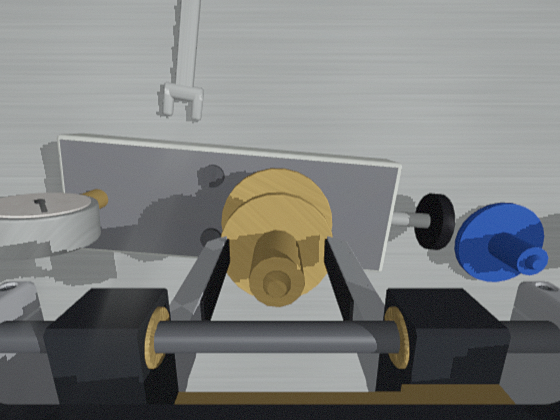

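View pics/side14.png

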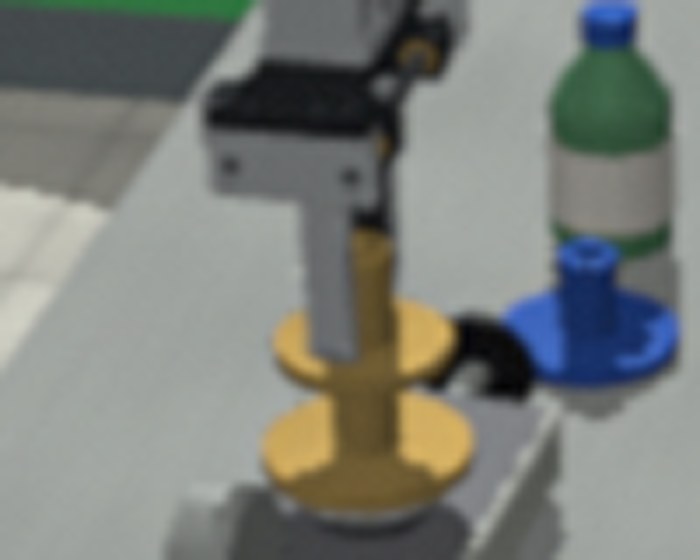

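Emit:
move_arm(
  moves=[
    {"slide": [-0.3, 0, 0], "turn": [0, 0, 0], "gripper": 0.5},
    {"slide": [-1.1, 0, 0], "turn": [0, 0, 0], "gripper": 0.5},
    {"slide": [-1.5, -0.5, 0.7], "turn": [0, 0, 0], "gripper": 0.5},
    {"slide": [-1.5, -1.1, 1.5], "turn": [0, 0, 0], "gripper": 0.5},
    {"slide": [-1.5, -1.7, 2.3], "turn": [0, 0, 0], "gripper": 0.5},
  ],
)

```text
time: 15.7
tool_pos: [0.5324, 0.044, 0.4277]
orientation: [-3.121, 1.566, 0.02]
wrist_force: [1.1, 1.0, 0.2]
finger_gap: 0.0703
```

```bash
python3 - <<'E'
from h import *
plan([.452,.107,.305])
E
```

```text
pos [0.5324 0.044  0.4277] slide [ 2.039 -1.05   1.349] dist 0.1597 turn [-0.01 -0.26  0.01]
```

Emit:
move_arm(
  moves=[
    {"slide": [0.7, -0.5, 0.6], "turn": [0, -0.26, 0], "gripper": 0.5},
    {"slide": [1.5, -1.05, 1.2], "turn": [0, -0.26, 0], "gripper": 0.5},
    {"slide": [2.04, -1.05, 1.35], "turn": [0, -0.26, 0], "gripper": 0.5},
    {"slide": [2.04, -1.05, 1.35], "turn": [0, -0.26, 0], "gripper": 0.5},
    {"slide": [2.04, -1.05, 1.35], "turn": [0, -0.26, 0], "gripper": 0.5},
  ],
)

```text
time: 16.32
tool_pos: [0.453, 0.1068, 0.307]
orientation: [-2.973, 1.568, 0.168]
wrist_force: [0.4, -0.7, 0.3]
finger_gap: 0.0705
```

```bash
python3 - <<'E'
from h import *
s=bot.sense();c=cam('wrist',s);im=bot.camera('wrist');cv2.imwrite('pics/w15.png',im)
print(s['joint_vel'].round(3)); u=proj(c,[.452,.107,.01]);print(u)
a=flange(im,c,(u[0]-10,u[1]-10));print(proj(c,[*a,.058]))
plan([*a,.214],s=s)
E
```

```text
[-0.004 -0.002 -0.001  0.    -0.009  0.002]
[276.32673478 210.97931659]
flange centre [0.4532 0.1108] diam 0.0577 used 0.95
[271.51614283 226.44152822]
pos [0.453  0.1068 0.307 ] slide [ 1.55e+00 -6.60e-02  1.00e-03] dist 0.0931 turn [-0.03 -0.16  0.03]
```

View pics/w15.png

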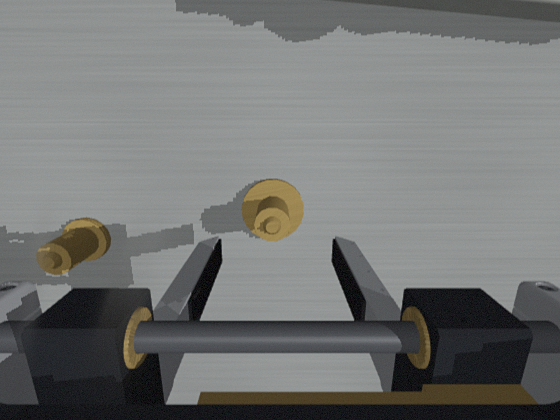

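Pin at (272,226.5), matching the prediction. Descend.

Emit:
move_arm(
  moves=[
    {"slide": [0.6, -0.066, -0.005], "turn": [0, -0.16, 0], "gripper": 0.5},
    {"slide": [1.2, -0.066, -0.005], "turn": [0, -0.16, 0], "gripper": 0.5},
    {"slide": [1.5, -0.066, -0.005], "turn": [0, -0.16, 0], "gripper": 0.4},
    {"slide": [1.55, -0.066, -0.005], "turn": [0, -0.16, 0], "gripper": 0.2},
    {"slide": [1.56, -0.066, -0.005], "turn": [0, -0.16, 0], "gripper": 0.1},
  ],
)

```text
time: 17.0
tool_pos: [0.4543, 0.1106, 0.2145]
orientation: [-2.774, 1.569, 0.366]
wrist_force: [-0.2, -0.4, 0.3]
finger_gap: 0.0528
```

```bash
python3 - <<'E'
from h import *
s=bot.sense();c=cam('wrist',s);im=bot.camera('wrist');cv2.imwrite('pics/w16.png',im)
p=s['tool_pos'];print(p,s['joint_vel'].round(3),proj(c,[p[0],p[1],.058]))
cv2.imwrite('pics/w16c.png',cv2.resize(im[180:330,180:380],None,fx=4,fy=4,interpolation=cv2.INTER_CUBIC))
plan([.4535,.1108,.214],s=s)
E
```

```text
[0.45431047 0.11061443 0.21454302] [ 0.003 -0.001  0.004 -0.    -0.014 -0.   ] [276.78211897 287.3213409 ]
pos [0.4543 0.1106 0.2145] slide [ 0.009 -0.003  0.014] dist 0.001 turn [-0.07 -0.12  0.05]
```

View pics/w16c.png

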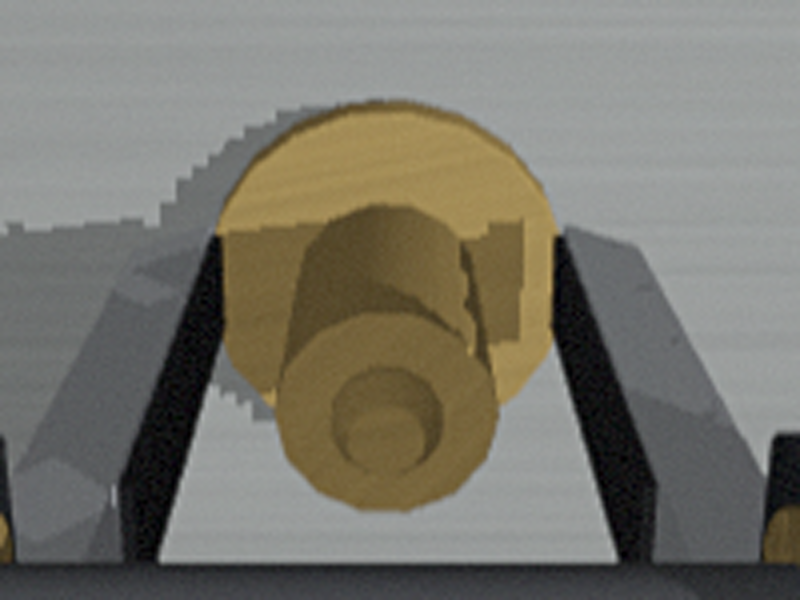

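Emit:
move_arm(
  moves=[
    {"slide": [0.005, 0, 0.02], "turn": [0, -0.1, 0], "gripper": 0.0},
    {"slide": [0.005, 0, 0.02], "turn": [0, -0.1, 0], "gripper": -1},
    {"slide": [0.005, 0, 0.02], "turn": [0, -0.1, 0], "gripper": -1},
    {"slide": [0.005, 0, 0.02], "turn": [0, -0.1, 0], "gripper": -1},
    {"slide": [0.005, 0, 0.02], "turn": [0, -0.1, 0], "gripper": -1},
  ],
  grip_force=40,
)

```text
time: 17.68
tool_pos: [0.4531, 0.1107, 0.2145]
orientation: [-2.258, 1.57, 0.883]
wrist_force: [-0.9, -0.7, 6.0]
finger_gap: 0.0294
```

Emit:
move_arm(
  moves=[
    {"slide": [0, 0, 0], "turn": [0, 0, 0], "gripper": -1},
    {"slide": [0, 0, 0], "turn": [0, 0, 0], "gripper": -1},
  ],
)

```text
time: 17.92
tool_pos: [0.4531, 0.1107, 0.2145]
orientation: [-2.227, 1.57, 0.913]
wrist_force: [-1.0, -0.7, 4.4]
finger_gap: 0.0297
```

```bash
python3 - <<'E'
from h import *
s=bot.sense();plan([.4535,.1108,.45],s=s)
E
```

```text
pos [0.4531 0.1107 0.2145] slide [-3.926 -0.006 -0.01 ] dist 0.2355 turn [-0.06 -0.04  0.05]
```

Emit:
move_arm(
  moves=[
    {"slide": [-0.5, 0, 0], "turn": [0, 0, 0], "gripper": -1},
    {"slide": [-1.4, 0, 0], "turn": [0, 0, 0], "gripper": -1},
    {"slide": [-2.3, 0, 0], "turn": [0, 0, 0], "gripper": -1},
    {"slide": [-3.2, 0, 0], "turn": [0, 0, 0], "gripper": -1},
    {"slide": [-4.1, 0, 0], "turn": [0, 0, 0], "gripper": -1},
  ],
)

```text
time: 18.55
tool_pos: [0.4525, 0.1104, 0.4617]
orientation: [-1.183, 1.57, 1.957]
wrist_force: [1.3, -0.9, -3.9]
finger_gap: 0.0296
```

```bash
python3 - <<'E'
from h import *
s=bot.sense();plan([.6728,-.0588,.46],s=s)
E
```

```text
pos [0.4525 0.1104 0.4617] slide [ 0.025  2.816 -3.674] dist 0.2778 turn [-0.06  0.02  0.04]
```

Emit:
move_arm(
  moves=[
    {"slide": [0, 0.5, -0.6], "turn": [0, 0, 0], "gripper": -1},
    {"slide": [0.02, 1.1, -1.4], "turn": [0, 0, 0], "gripper": -1},
    {"slide": [0.02, 1.7, -2.2], "turn": [0, 0, 0], "gripper": -1},
    {"slide": [0.02, 2.3, -3.0], "turn": [0, 0, 0], "gripper": -1},
    {"slide": [0.02, 2.82, -3.67], "turn": [0, 0, 0], "gripper": -1},
  ],
)

```text
time: 19.18
tool_pos: [0.6741, -0.0606, 0.4588]
orientation: [-0.41, 1.568, 2.73]
wrist_force: [0.5, 0.9, -3.7]
finger_gap: 0.0292
```

```bash
python3 - <<'E'
from h import *
s=bot.sense();plan([.6728,-.0588,.405],s=s)
E
```

```text
pos [ 0.6741 -0.0606  0.4588] slide [ 0.897 -0.029  0.019] dist 0.0538 turn [-0.09  0.13  0.06]
```

Emit:
move_arm(
  moves=[
    {"slide": [0.4, -0.03, 0.02], "turn": [0, 0.1, 0], "gripper": -1},
    {"slide": [0.8, -0.03, 0.02], "turn": [0, 0.1, 0], "gripper": -1},
    {"slide": [0.9, -0.03, 0.02], "turn": [0, 0.1, 0], "gripper": -1},
    {"slide": [0.9, -0.03, 0.02], "turn": [0, 0.1, 0], "gripper": -1},
  ],
)

```text
time: 19.68
tool_pos: [0.6728, -0.0587, 0.4048]
orientation: [-0.763, 1.569, 2.377]
wrist_force: [0.1, 0.2, -2.9]
finger_gap: 0.0294
```

```bash
python3 - <<'E'
from h import *
s=bot.sense()
plan([.6728,-.0588,.3885],s=s);c=cam('wrist',s);im=bot.camera('wrist');cv2.imwrite('pics/w17.png',im)
p=s['tool_pos'];print(proj(c,[p[0],p[1],p[2]-.156]))
for n in('scene','side'):
    im=bot.camera(n);c=cam(n);u=proj(c,[.6735,-.059,.15]).astype(int)
    cv2.imwrite(f'pics/{n}17.png',cv2.resize(im[u[1]-40:u[1]+40,u[0]-50:u[0]+50],None,fx=7,fy=7,interpolation=cv2.INTER_CUBIC))
E
```

```text
pos [ 0.6728 -0.0587  0.4048] slide [ 0.272  0.002 -0.   ] dist 0.0163 turn [-0.08  0.06  0.06]
[276.85285098 287.03072484]
```

View pics/side17.png

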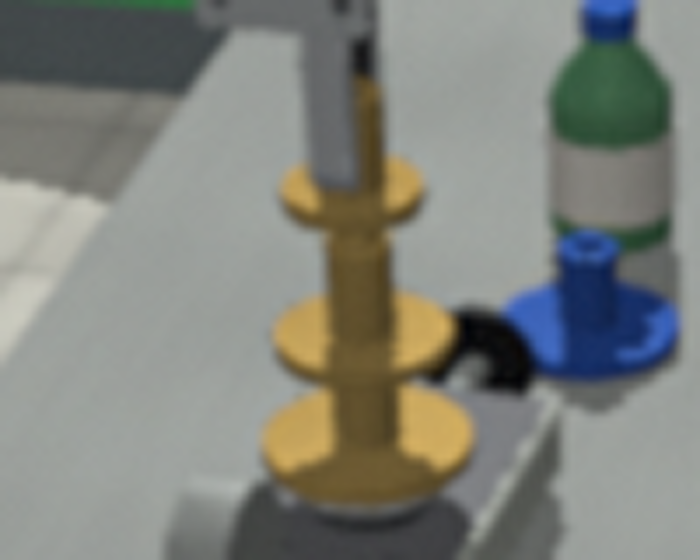

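View pics/scene17.png

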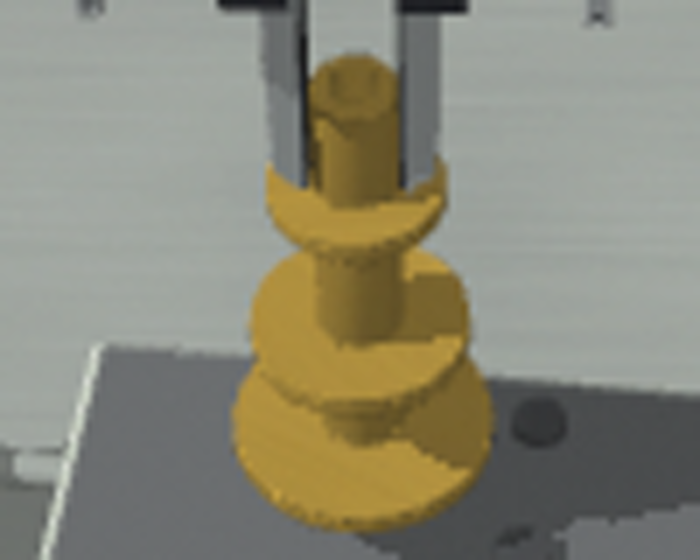

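View pics/w17.png

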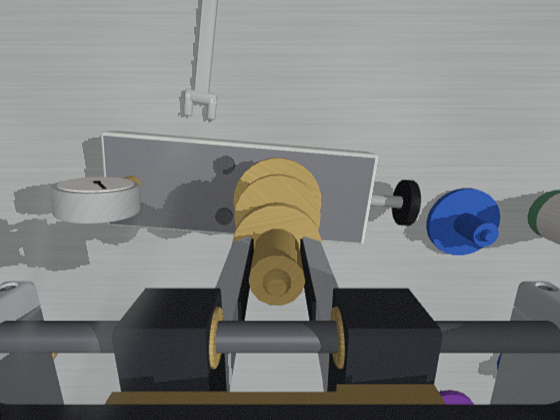

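Emit:
move_arm(
  moves=[
    {"slide": [0.08, 0, 0.017], "turn": [0, 0, 0], "gripper": -1},
    {"slide": [0.16, 0, 0.017], "turn": [0, 0, 0], "gripper": -1},
    {"slide": [0.22, 0, 0.017], "turn": [0, 0, 0], "gripper": -1},
    {"slide": [0.26, 0, 0.017], "turn": [0, 0, 0], "gripper": -1},
    {"slide": [0.27, 0, 0.017], "turn": [0, 0, 0], "gripper": -1},
  ],
)

```text
time: 20.45
tool_pos: [0.6717, -0.0587, 0.3896]
orientation: [-2.414, 1.57, 0.726]
wrist_force: [-0.1, 0.5, -4.0]
finger_gap: 0.0299
```

Emit:
move_arm(
  moves=[
    {"slide": [0.01, 0, 0], "turn": [0, 0, 0], "gripper": -1},
    {"slide": [0.015, 0, 0], "turn": [0, 0, 0], "gripper": -1},
  ],
)

```text
time: 20.7
tool_pos: [0.6718, -0.0587, 0.3887]
orientation: [-2.503, 1.57, 0.637]
wrist_force: [-0.1, 0.1, -3.3]
finger_gap: 0.0297
```

Emit:
move_arm(
  moves=[
    {"slide": [0.015, 0, 0], "turn": [0, 0, 0], "gripper": -1},
    {"slide": [0.02, 0, 0], "turn": [0, 0, 0], "gripper": -1},
  ],
)

```text
time: 20.95
tool_pos: [0.6717, -0.0587, 0.3885]
orientation: [-2.905, 1.569, 0.235]
wrist_force: [-2.9, -0.4, 5.7]
finger_gap: 0.0295
```

Contact at z 0.3885, exactly the seated height. Release.

Emit:
move_arm(
  moves=[
    {"slide": [0.0, 0, 0.003], "turn": [0, 0, 0], "gripper": -1},
    {"slide": [0.005, 0, 0.003], "turn": [0, 0, 0], "gripper": -0.2},
    {"slide": [0.005, 0, 0.003], "turn": [0, 0, 0], "gripper": 0},
    {"slide": [0.0, 0, 0.003], "turn": [0, 0, 0], "gripper": 0.3},
    {"slide": [0, 0, 0.003], "turn": [0, 0, 0], "gripper": 0.3},
  ],
)

```text
time: 21.58
tool_pos: [0.6715, -0.0587, 0.3885]
orientation: [-2.902, 1.568, 0.238]
wrist_force: [-0.4, -0.3, -0.8]
finger_gap: 0.0604
```

```bash
python3 - <<'E'
from h import *
s=bot.sense();plan([.6727,-.0588,.3885]);print(s['wrist_force'])
im=bot.camera('wrist');c=cam('wrist',s);print(proj(c,[.6727,-.0588,.232]))
cv2.imwrite('pics/w18.png',cv2.resize(im[150:330,150:400],None,fx=3,fy=3))
im=bot.camera('side');c=cam('side');u=proj(c,[.6735,-.059,.15]).astype(int)
cv2.imwrite(f'pics/side18.png',cv2.resize(im[u[1]-40:u[1]+40,u[0]-50:u[0]+50],None,fx=7,fy=7,interpolation=cv2.INTER_CUBIC))
E
```

```text
pos [ 0.6715 -0.0587  0.3885] slide [ 0.     0.002 -0.019] dist 0.0012 turn [-0.08 -0.13  0.03]
[-0.35052073 -0.31913544 -0.82849124]
[276.98545169 285.3476098 ]
```

View pics/w18.png

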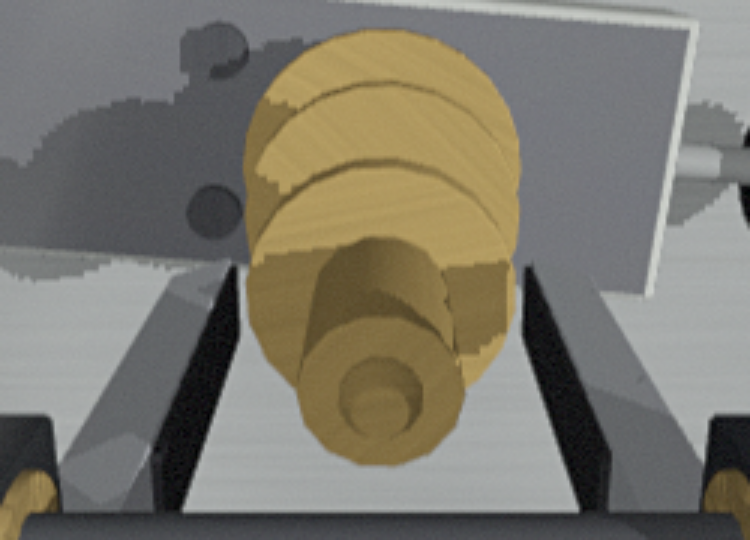

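View pics/side18.png

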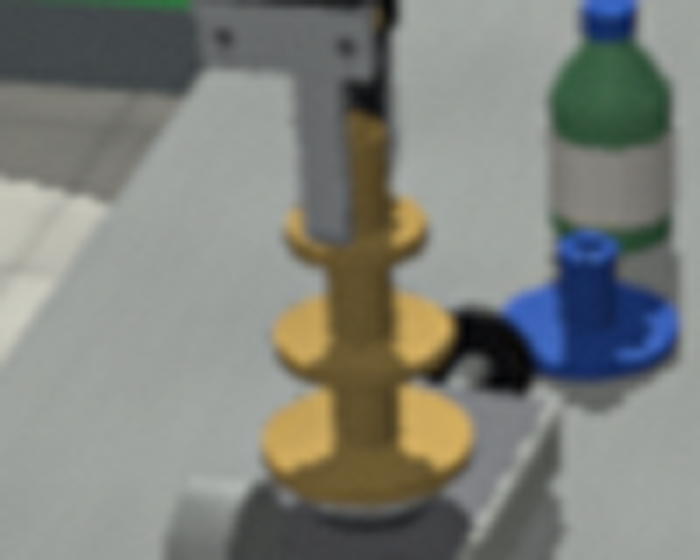

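Emit:
move_arm(
  moves=[
    {"slide": [-0.3, 0, 0], "turn": [0, 0, 0], "gripper": 0.5},
    {"slide": [-1.1, 0, 0], "turn": [0, 0, 0], "gripper": 0.5},
    {"slide": [-1.4, -0.5, 0.5], "turn": [0, 0, 0], "gripper": 0.5},
    {"slide": [-1.4, -1.3, 1.1], "turn": [0, 0, 0], "gripper": 0.5},
    {"slide": [-1.4, -2.1, 1.7], "turn": [0, 0, 0], "gripper": 0.5},
  ],
)

```text
time: 22.3
tool_pos: [0.568, 0.0685, 0.4739]
orientation: [-2.958, 1.567, 0.182]
wrist_force: [1.3, 0.8, 0.5]
finger_gap: 0.0706
```

```bash
python3 - <<'E'
from h import *
plan([.421,.293,.305])
E
```

```text
pos [0.568  0.0685 0.4739] slide [ 2.808 -3.734  2.47 ] dist 0.3171 turn [-0.11 -0.24  0.04]
```

Emit:
move_arm(
  moves=[
    {"slide": [0.5, -0.7, 0.5], "turn": [0, 0, 0], "gripper": 0.5},
    {"slide": [1.0, -1.4, 0.95], "turn": [0, 0, 0], "gripper": 0.5},
    {"slide": [1.5, -2.1, 1.4], "turn": [0, -0.2, 0], "gripper": 0.5},
    {"slide": [2.0, -2.8, 1.9], "turn": [0, -0.2, 0], "gripper": 0.5},
    {"slide": [2.5, -3.5, 2.4], "turn": [0, -0.2, 0], "gripper": 0.5},
  ],
)

```text
time: 22.92
tool_pos: [0.4242, 0.2802, 0.3241]
orientation: [-2.513, 1.568, 0.627]
wrist_force: [1.1, 0.9, -0.4]
finger_gap: 0.0701
```

Emit:
move_arm(
  moves=[
    {"slide": [0.3, -0.22, 0.06], "turn": [0, 0, 0], "gripper": 0.5},
    {"slide": [0.3, -0.22, 0.06], "turn": [0, 0, 0], "gripper": 0.5},
    {"slide": [0.3, -0.22, 0.06], "turn": [0, 0, 0], "gripper": 0.5},
  ],
)

```text
time: 23.3
tool_pos: [0.4216, 0.2928, 0.3073]
orientation: [-2.579, 1.566, 0.56]
wrist_force: [-0.1, -0.2, -0.1]
finger_gap: 0.0704
```

```bash
python3 - <<'E'
from h import *
s=bot.sense();c=cam('wrist',s);im=bot.camera('wrist');cv2.imwrite('pics/w19.png',im)
print(s['joint_vel'].round(3)); u=proj(c,[.421,.293,.01]);print(u)
a=flange(im,c,(u[0],u[1]-5));print(proj(c,[*a,.058]))
plan([*a,.214],s=s)
E
```

```text
[-0.005 -0.006  0.005  0.001 -0.005  0.004]
[276.92342418 210.88146043]
flange centre [0.4181 0.2962] diam 0.0474 used 0.87
[272.96358874 231.0353625 ]
pos [0.4216 0.2928 0.3073] slide [ 1.556 -0.053  0.065] dist 0.0935 turn [-0.18 -0.23  0.14]
```

View pics/w19.png

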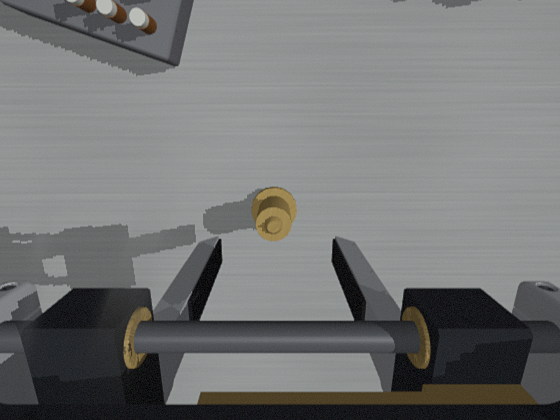

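```bash
python3 - <<'E'
from h import *
s=bot.sense();c=cam('wrist',s);im=cv2.imread('pics/w19.png')
cv2.imwrite('pics/w19c.png',cv2.resize(im[180:250,240:310],None,fx=8,fy=8,interpolation=cv2.INTER_CUBIC))
a=onz(c,(273.5,226),.058);print(a,proj(c,[a[0]+.022,a[1],.01]));plan([a[0],a[1],.214])
E
```

```text
[0.42241407 0.29560642 0.058     ] [273.93817913 186.73543706]
pos [0.4216 0.2926 0.3073] slide [ 1.556 -0.046 -0.007] dist 0.0934 turn [-0.2  -0.24  0.15]
```

View pics/w19c.png

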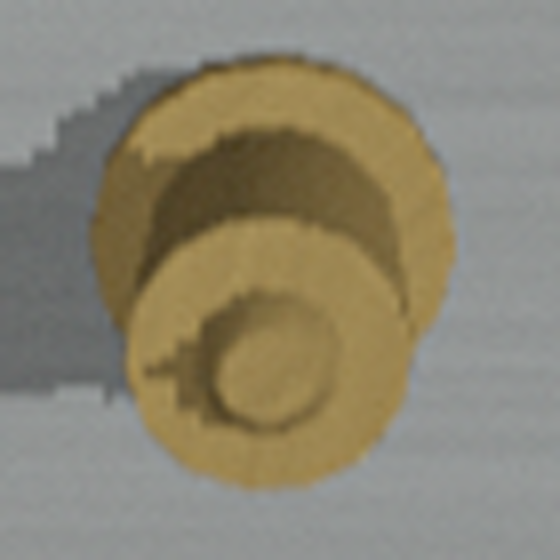

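Emit:
move_arm(
  moves=[
    {"slide": [0.6, -0.046, -0.008], "turn": [0, -0.2, 0.1], "gripper": 0.5},
    {"slide": [1.2, -0.046, -0.008], "turn": [0, -0.2, 0.1], "gripper": 0.5},
    {"slide": [1.5, -0.046, -0.008], "turn": [0, -0.2, 0.1], "gripper": 0.4},
    {"slide": [1.55, -0.046, -0.008], "turn": [0, -0.2, 0.1], "gripper": 0.2},
    {"slide": [1.56, -0.046, -0.008], "turn": [0, -0.2, 0.1], "gripper": 0.1},
  ],
)

```text
time: 23.98
tool_pos: [0.4231, 0.2954, 0.2148]
orientation: [-2.425, 1.568, 0.712]
wrist_force: [0.2, -0.6, 0.4]
finger_gap: 0.0526
```

```bash
python3 - <<'E'
from h import *
s=bot.sense();c=cam('wrist',s);im=bot.camera('wrist')
p=s['tool_pos'];print(p,proj(c,[p[0],p[1],.058]))
cv2.imwrite('pics/w20.png',cv2.resize(im[180:330,180:380],None,fx=4,fy=4,interpolation=cv2.INTER_CUBIC))
plan([.4223,.2955,.214],s=s)
E
```

```text
[0.42310931 0.29535611 0.21478571] [277.05079793 287.02347962]
pos [0.4231 0.2954 0.2148] slide [ 0.013 -0.002  0.014] dist 0.0011 turn [-0.25 -0.11  0.09]
```

View pics/w20.png

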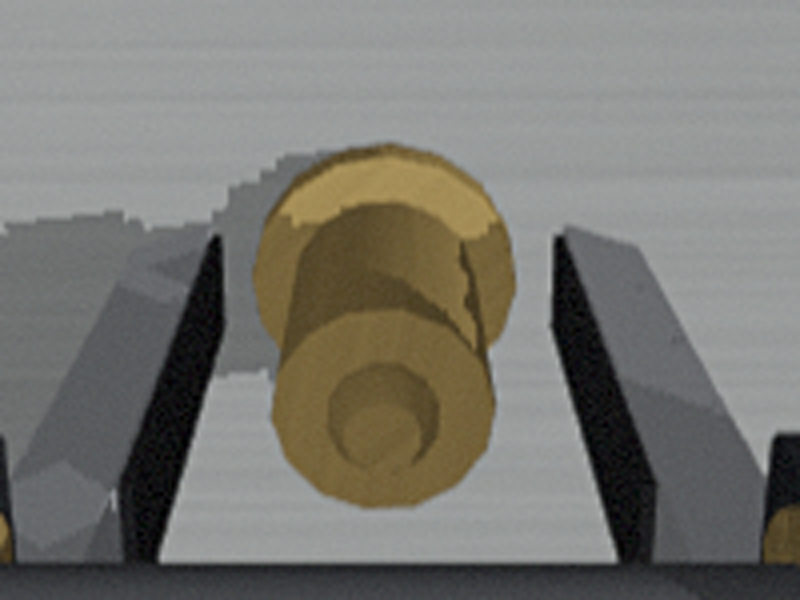

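Emit:
move_arm(
  moves=[
    {"slide": [0.01, 0, 0.016], "turn": [0, -0.1, 0.1], "gripper": 0.0},
    {"slide": [0.01, 0, 0.016], "turn": [0, -0.1, 0.1], "gripper": -1},
    {"slide": [0.01, 0, 0.016], "turn": [0, -0.1, 0.1], "gripper": -1},
    {"slide": [0.01, 0, 0.016], "turn": [0, -0.1, 0.1], "gripper": -1},
    {"slide": [0.01, 0, 0.016], "turn": [0, -0.1, 0.1], "gripper": -1},
  ],
  grip_force=40,
)

```text
time: 24.65
tool_pos: [0.4221, 0.2955, 0.2145]
orientation: [-2.796, 1.57, 0.342]
wrist_force: [-1.2, 0.4, 5.7]
finger_gap: 0.0296
```

Emit:
move_arm(
  moves=[
    {"slide": [0, 0, 0], "turn": [0, 0, 0], "gripper": -1},
    {"slide": [0, 0, 0], "turn": [0, 0, 0], "gripper": -1},
  ],
)

```text
time: 24.9
tool_pos: [0.4221, 0.2956, 0.2145]
orientation: [-2.743, 1.57, 0.395]
wrist_force: [-0.8, 0.2, 3.8]
finger_gap: 0.0296
```

Emit:
move_arm(
  moves=[
    {"slide": [-0.5, 0, 0], "turn": [0, 0, 0], "gripper": -1},
    {"slide": [-1.4, 0, 0], "turn": [0, 0, 0], "gripper": -1},
    {"slide": [-2.3, 0, 0], "turn": [0, 0, 0], "gripper": -1},
    {"slide": [-3.2, 0, 0], "turn": [0, 0, 0], "gripper": -1},
    {"slide": [-4.1, 0, 0], "turn": [0, 0, 0], "gripper": -1},
  ],
)

```text
time: 25.52
tool_pos: [0.4217, 0.2953, 0.4617]
orientation: [0.982, 1.57, -2.164]
wrist_force: [0.4, 0.5, -3.1]
finger_gap: 0.0297
```

```bash
python3 - <<'E'
from h import *
s=bot.sense();plan([.6722,-.0587,.50],s=s)
E
```

```text
pos [0.4217 0.2953 0.4617] slide [-0.637  5.883 -4.199] dist 0.4354 turn [-0.24  0.01 -0.02]
```

Emit:
move_arm(
  moves=[
    {"slide": [-0.3, 0.5, -0.3], "turn": [0, 0, 0], "gripper": -1},
    {"slide": [-0.63, 1.2, -0.8], "turn": [0, 0, 0], "gripper": -1},
    {"slide": [-0.63, 1.9, -1.3], "turn": [0, 0, 0], "gripper": -1},
    {"slide": [-0.63, 2.6, -1.8], "turn": [0, 0, 0], "gripper": -1},
    {"slide": [-0.63, 3.3, -2.3], "turn": [-0.2, 0, 0], "gripper": -1},
  ],
)

```text
time: 26.15
tool_pos: [0.5597, 0.0952, 0.4989]
orientation: [0.334, 1.569, -2.808]
wrist_force: [0.4, 0.9, -3.1]
finger_gap: 0.0296
```

```bash
python3 - <<'E'
from h import *
s=bot.sense();plan([.6722,-.0587,.50],s=s)
E
```

```text
pos [0.5597 0.0952 0.4989] slide [-0.02   2.564 -1.876] dist 0.1906 turn [-0.03  0.08 -0.03]
```

Emit:
move_arm(
  moves=[
    {"slide": [-0.02, 0.7, -0.5], "turn": [0, 0, 0], "gripper": -1},
    {"slide": [-0.02, 1.4, -1.0], "turn": [0, 0, 0], "gripper": -1},
    {"slide": [-0.02, 2.1, -1.5], "turn": [0, 0, 0], "gripper": -1},
    {"slide": [-0.02, 2.56, -1.88], "turn": [0, 0, 0], "gripper": -1},
    {"slide": [-0.02, 2.56, -1.88], "turn": [0, 0, 0], "gripper": -1},
  ],
)

```text
time: 26.78
tool_pos: [0.6736, -0.0607, 0.4976]
orientation: [0.054, 1.566, -3.09]
wrist_force: [0.2, 0.7, -2.4]
finger_gap: 0.0293
```

```bash
python3 - <<'E'
from h import *
s=bot.sense();plan([.6722,-.0587,.457],s=s)
E
```

```text
pos [ 0.6736 -0.0607  0.4976] slide [ 0.676 -0.033  0.021] dist 0.0406 turn [-0.18  0.26 -0.01]
```

Emit:
move_arm(
  moves=[
    {"slide": [0.35, -0.033, 0.02], "turn": [-0.1, 0.2, 0], "gripper": -1},
    {"slide": [0.62, -0.033, 0.02], "turn": [-0.1, 0.2, 0], "gripper": -1},
    {"slide": [0.68, -0.033, 0.02], "turn": [-0.1, 0.2, 0], "gripper": -1},
    {"slide": [0.68, -0.033, 0.02], "turn": [-0.1, 0.2, 0], "gripper": -1},
  ],
)

```text
time: 27.28
tool_pos: [0.6722, -0.0584, 0.4572]
orientation: [0.406, 1.57, -2.737]
wrist_force: [-0.3, -0.2, -2.8]
finger_gap: 0.0296
```

```bash
python3 - <<'E'
from h import *
s=bot.sense()
plan([.6722,-.0587,.4405],s=s);c=cam('wrist',s);im=bot.camera('wrist')
cv2.imwrite('pics/w21.png',cv2.resize(im[150:330,150:400],None,fx=3,fy=3))
p=s['tool_pos'];print(proj(c,[p[0],p[1],p[2]-.156]))
for n in('scene','side'):
    im=bot.camera(n);c=cam(n);u=proj(c,[.6735,-.059,.18]).astype(int)
    cv2.imwrite(f'pics/{n}21.png',cv2.resize(im[u[1]-40:u[1]+45,u[0]-50:u[0]+50],None,fx=7,fy=7,interpolation=cv2.INTER_CUBIC))
E
```

```text
pos [ 0.6722 -0.0584  0.4572] slide [ 0.279  0.005 -0.001] dist 0.0167 turn [-0.06  0.04 -0.02]
[276.44101083 287.11852539]
```

View pics/side21.png

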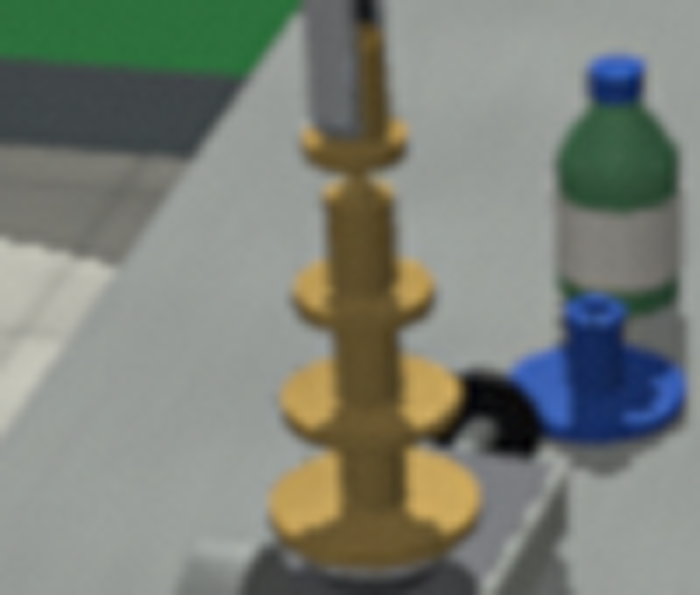

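View pics/scene21.png

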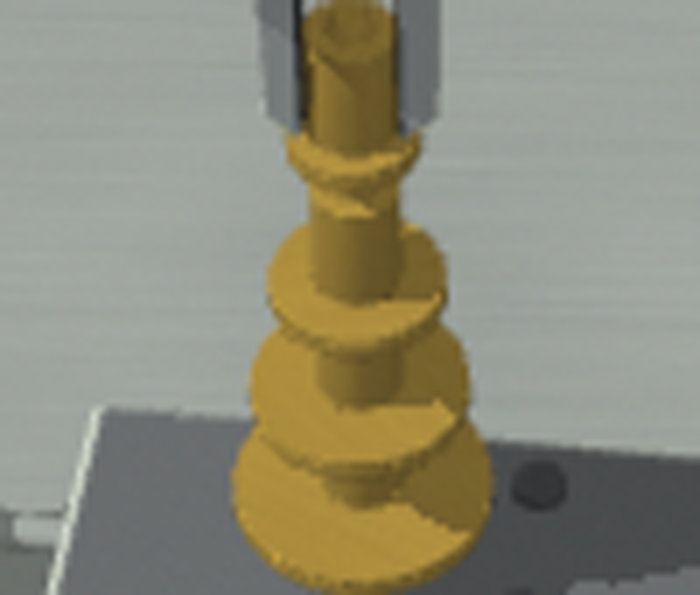

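View pics/w21.png

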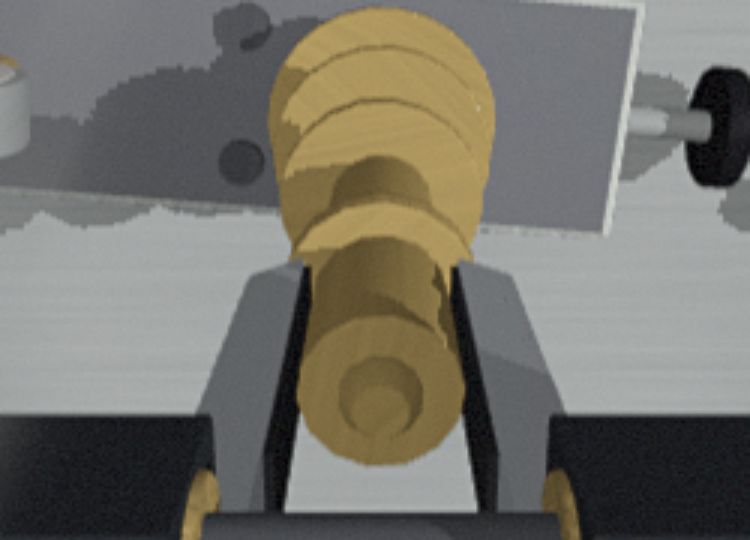

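Emit:
move_arm(
  moves=[
    {"slide": [0.08, 0, 0], "turn": [0, 0, 0], "gripper": -1},
    {"slide": [0.16, 0, 0], "turn": [0, 0, 0], "gripper": -1},
    {"slide": [0.22, 0, 0], "turn": [0, 0, 0], "gripper": -1},
    {"slide": [0.26, 0, 0], "turn": [0, 0, 0], "gripper": -1},
    {"slide": [0.27, 0, 0], "turn": [0, 0, 0], "gripper": -1},
  ],
)

```text
time: 28.05
tool_pos: [0.6722, -0.0585, 0.4413]
orientation: [1.613, 1.57, -1.53]
wrist_force: [0.1, -0.4, -3.5]
finger_gap: 0.0298
```

Emit:
move_arm(
  moves=[
    {"slide": [0.01, 0, 0], "turn": [0, 0, 0], "gripper": -1},
    {"slide": [0.02, 0, 0], "turn": [0, 0, 0], "gripper": -1},
  ],
)

```text
time: 28.3
tool_pos: [0.6721, -0.0586, 0.4405]
orientation: [2.55, 1.57, -0.593]
wrist_force: [-0.4, -0.1, 0.5]
finger_gap: 0.0294
```

Contact at 0.4405, exactly the expected height. Release.

Emit:
move_arm(
  moves=[
    {"slide": [0.003, 0, 0], "turn": [0, 0, 0], "gripper": -1},
    {"slide": [0.005, 0, 0], "turn": [0, 0, 0], "gripper": -0.2},
    {"slide": [0.005, 0, 0], "turn": [0, 0, 0], "gripper": 0},
    {"slide": [0.0, 0, 0], "turn": [0, 0, 0], "gripper": 0.3},
    {"slide": [0, 0, 0], "turn": [0, 0, 0], "gripper": 0.3},
  ],
)

```text
time: 28.92
tool_pos: [0.6721, -0.0586, 0.4406]
orientation: [2.643, 1.57, -0.5]
wrist_force: [-0.4, -0.6, 0.2]
finger_gap: 0.0603
```

Emit:
move_arm(
  moves=[
    {"slide": [0, 0, 0], "turn": [0, 0, 0], "gripper": 0.5},
    {"slide": [-0.3, 0, 0], "turn": [0, 0, 0], "gripper": 0.5},
    {"slide": [-0.8, 0, 0], "turn": [0, 0, 0], "gripper": 0.5},
    {"slide": [-1.4, 0, 0], "turn": [0, 0, 0], "gripper": 0.5},
    {"slide": [-1.6, 0, 0.2], "turn": [0, 0, 0], "gripper": 0.5},
  ],
)

```text
time: 29.55
tool_pos: [0.6594, -0.0584, 0.5394]
orientation: [2.926, 1.566, -0.217]
wrist_force: [0.2, 0.9, 0.8]
finger_gap: 0.0704
```

```bash
python3 - <<'E'
from h import *
s=bot.sense();print(s['tool_pos'],s['wrist_force'],s['finger_gap'])
for n in('scene','side'):
    im=bot.camera(n);c=cam(n);u=proj(c,[.6735,-.059,.18]).astype(int)
    cv2.imwrite(f'pics/{n}22.png',cv2.resize(im[max(0,u[1]-60):u[1]+50,u[0]-70:u[0]+70],None,fx=5,fy=5,interpolation=cv2.INTER_CUBIC))
cv2.imwrite('pics/w22.png',bot.camera('wrist'))
E
```

```text
[ 0.65942858 -0.05842053  0.5393652 ] [0.15345565 0.91401976 0.80967152] 0.07035873493118137
```

View pics/side22.png

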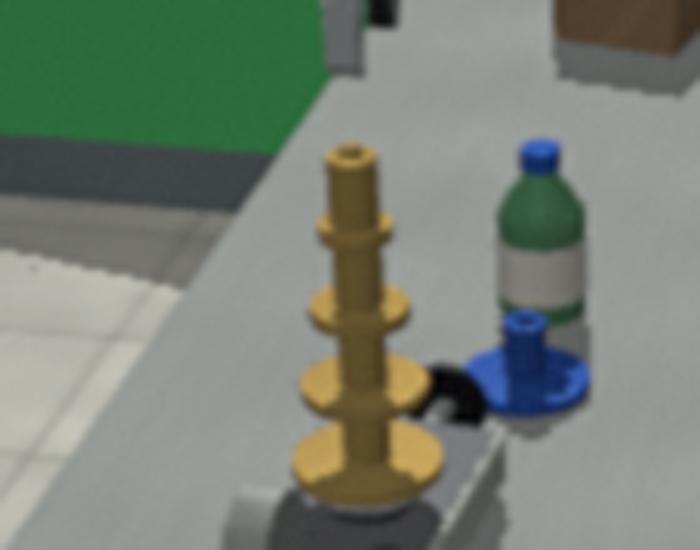

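View pics/scene22.png

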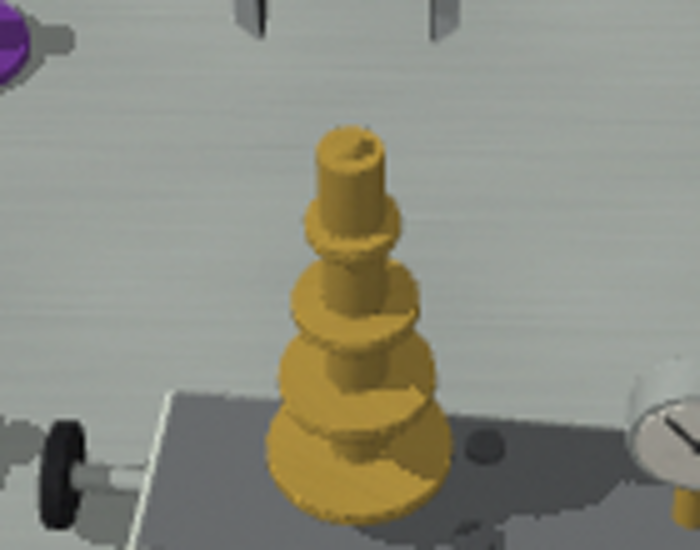

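The full stack is standing straight and the gripper is clear of it. I'll let the arm settle, then hand in.

Emit:
move_arm(
  moves=[
    {"slide": [0, 0, 0], "turn": [0, 0, 0], "gripper": 0.5},
    {"slide": [0, 0, 0], "turn": [0, 0, 0], "gripper": 0.5},
    {"slide": [0, 0, 0], "turn": [0, 0, 0], "gripper": 0.5},
  ],
)

```text
time: 30.08
tool_pos: [0.6596, -0.0585, 0.5362]
orientation: [2.451, 1.57, -0.692]
wrist_force: [0.1, -0.1, 0.0]
finger_gap: 0.0707
```

```bash
python3 -c "
from bench import bot
print(bot.finish_job())"
```

```text
the job is handed in; nothing more can be done
None
```

All four brass weights are stacked on the carrier plate, widest to narrowest, and the job was handed in at about 30 s of the 99 s allowed. The hand-in gave no verdict.

- **Seating:** The weights touched down at tool heights of 0.284, 0.3365, 0.3885 and 0.4405 m. These match the expected seated heights to within about 0.5 mm.
- **Final views:** The scene and side pictures show a straight, upright stack. The gripper is clear of it and the wrist force is near zero.
- **Bystanders:** The bottle is still standing in the last side view, but I did not measure its position. I did not check the vial rack at the end. The arm was never driven close to either, and the wrist force showed no sign of contact.
- **Disagreements:**
  - The scene camera put the widest weight about 5–9 mm off in y from the wrist camera; I used the wrist camera.
  - The two cameras differed by about 4 mm on the plate's centre, so I set the target between them.
  - The widest weight met about 9 N of sideways force as it seated; moving it back 1.2 mm cleared that before release.
  - The wrist-camera flange fit was wrong on the hovering second weight and on the narrowest weight, so I used their pins instead.

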